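# Turn, load and image tubular housings at the video microscope

### The arm

A 6-joint arm with a two-finger parallel gripper is mounted at the origin on the work surface. World frame = base frame: x ahead of the robot, y to its left, z up, the work surface at z = 0. Lengths are in m, angles in rad, forces in N, time in s.
With the tool pointing down it reaches from about 0.2 to 0.875 m from the base axis. Payload 3.4 kg.
Tool frame: the origin (TCP) lies between the finger pads; the fingertips stand 19 mm ahead of it and the grasp point (between the pads) is the TCP (robot.tip_extent is the z of the fingertips in the tool frame, in m); z points along the fingers, y is the line along which they close (so a half turn about z gives the same grasp; the last joint's range is limited). The gripper opens to 94 mm and grips with 3 to 60 N. Pads are 16 mm wide; open, the fingers measure 119 mm over their backs; the gripper's body (75 mm by 177 mm) begins 78 mm behind the grasp point.
Start: joints at [1.065, 0.276, 1.505, -0, 1.361, -0.121], TCP at [0.216, 0.533, 0.224] pointing down, gripper open.
Joint ranges: [-2.89, 2.89], [-0.75, 2.08], [0.22, 2.7], [-1.18, 4.32], [0.11, 2.71], [-2.7, 2.7]. Speed limits (rad/s): [2.57, 2.57, 3.14, 3.14, 3.14, 3.14].

### API

Orientations are given as [roll, pitch, yaw] about the fixed x, y, z axes, in that order (R = Rz(yaw) Ry(pitch) Rx(roll)).
In Python, from plant import get_obs, vision, robot gives the robot as it stands.
- The arm moves only by the tool move_arm, never from a script. Its argument "moves" is a list of rows, each a list of 5 numbers: the shift along the tool's x, y, z in cm, then the turn about the tool's z in rad, then the closure, from 0 (fully open) to 1 (shut). A call has 1 to 20 rows; each row is the pose to reach, as a shift and turn from the pose commanded when the call began, along the tool's axes at that moment; what a row does not reach only later rows make up. A row lasts 1/10 s, in which the tool goes at most 50 mm and 8.59 degrees, less where a joint would pass 70% of its speed; a pose out of reach is approached as far as the arm can. A call with a gripper value outside its range is refused whole. The fingers move at their own pace and stop on an object; the grip force is fixed at half the most. Time passes only in rows, so rows that repeat a pose let the fingers close. It gives the time, the measured TCP pose, the force, the opening and the grip force at its end, in the units of the state.
- get_obs(): the state, without advancing time (a new reading comes with each control period).
- vision.grab_frame(name): name is "scene" or "top" or "wrist"; returns (picture, depth): 400x640x3 uint8, red, green, blue; 400x640 float32, m along the optical axis (not along the pixel's ray), 0 where there is no reading.
- vision.camera_info(name): a dict with "K" (3x3 intrinsics, pixels), "rvec" (rotation vector, rad) and "tvec" (3), from world to camera coordinates, as OpenCV has them; the wrist camera has in their place "T_tool_cam" (4x4, takes a point from camera to tool coordinates, whose origin is the TCP and whose axes are the flange's). Camera axes: x right, y down, z forward; pixel columns grow to the right and rows downward; lengths in m; the calibration is good to about 2 mm. A picture is of the moment at which its call begins: read the wrist's pose just before it. camera_info takes no time and is no camera call.
- robot.hand_in(): hands the job in; it is judged then, once.
The state is a dict: "time": time; "joints": joint angles; "dq": joint speeds; "tau": joint torques, N m; "position": TCP position; "orientation": TCP orientation; "contact_force": force on the tool from outside, world axes, zero at the start; "ft_torque": the same for the moment, N m; "gripper_width": finger opening in m; "grip_force": force on a finger pad.
Only numpy, scipy, OpenCV 4.12 (cv2) and the standard library are available. Lean on these libraries where they do the work, as an engineer would, in place of code of your own. Each camera call takes 0.05 s, during which the arm holds its last target. There are 200 camera calls.

### The job

Roll each housing on the mat until its black slot faces straight up, and lay it, slot still up, in a free cradle of the blue tray; when all the housings there are loaded, push the tray along the rollers into the bay until it is fully home against the stop. Then, with the tray home, press the control box's keys fully down one at a time: first the largest (lamp), then the middle-sized (focus), then the smallest (capture), and last the largest again to put the lamp out. Leave the other things on the table where they are.

Things in the scene. Friction and masses are not known exactly. Their poses are not given: they have to be found in the camera images.
- housing0: aluminium tubular housing: round bar 40 mm across, 110 mm long, 0.2 kg, with a black slot (76 x 12 mm) along one side; origin on its axis at mid length, x along the axis, z out through the slot (vertical = slot up). Starts on the mat, slot rolled to one side; pushed slowly it rolls without slipping (20 mm of travel turns it 1 rad) and stays where left; pushed fast it coasts. All four are alike; absent ones read None
- housing1: aluminium tubular housing: round bar 40 mm across, 110 mm long, 0.2 kg, with a black slot (76 x 12 mm) along one side; origin on its axis at mid length, x along the axis, z out through the slot (vertical = slot up). Starts on the mat, slot rolled to one side; pushed slowly it rolls without slipping (20 mm of travel turns it 1 rad) and stays where left; pushed fast it coasts. All four are alike; absent ones read None
- housing2: aluminium tubular housing: round bar 40 mm across, 110 mm long, 0.2 kg, with a black slot (76 x 12 mm) along one side; origin on its axis at mid length, x along the axis, z out through the slot (vertical = slot up). Starts on the mat, slot rolled to one side; pushed slowly it rolls without slipping (20 mm of travel turns it 1 rad) and stays where left; pushed fast it coasts. All four are alike; absent ones read None
- housing3: aluminium tubular housing: round bar 40 mm across, 110 mm long, 0.2 kg, with a black slot (76 x 12 mm) along one side; origin on its axis at mid length, x along the axis, z out through the slot (vertical = slot up). Starts on the mat, slot rolled to one side; pushed slowly it rolls without slipping (20 mm of travel turns it 1 rad) and stays where left; pushed fast it coasts. All four are alike; absent ones read None
- mat: flat black rubber mat fixed to the table, 320 (x) x 380 (y) x 4 mm, origin at the centre of its underside; raised lips 22 mm high and 8 mm thick along its +y and -y edges (inner faces at y = +-182 mm) keep housings from rolling off; the housings start on it with their axes roughly along x
- tray: blue loose tray on the rollers, 158 (x) x 250 (y) mm, 0.45 kg; origin at the centre of its underside. End walls (+y and -y) rise 45 mm above the underside, side walls 26 mm; floor 6 mm thick. Three open V cradles lie across it, at y = -72, 0 and 72 mm; each is a pair of white V blocks 12 mm wide at x = -36 and 36 mm, bare floor between
- cradle_mid (a point): where the mid-length origin of a housing comes when laid in the tray's middle cradle, along the tray's x (up to 18 mm off along x is fine), 44 mm above the tray's underside; in the other two cradles 72 mm to either side along the tray's y
- track: fixed roller track 560 mm long along its y; origin on the table under its middle. 15 stiff passive rollers (a few N to push) carry the tray's underside 38 mm up; side rails, 50 mm high, 168 mm apart inside, guide it. The -y end is the inspection bay; the +y end is open and the tray starts nearer it. The tray's axes match the track's
- stop (a point): top middle of the inner face of the grey stop bar (66 mm high) that ends the bay, at y = -265 mm of the track: with the tray home its -y end wall touches this face, so its origin is at y = -140 mm of the track
- console: fixed grey control box, 80 (x) x 180 (y) x 30 mm, with three round white keys in a row along its y; origin at the centre of its underside
- key_lamp (a joint): largest key, lamp, at the box's -y end, 38 mm across: spring key, 0 = up, grows to 0.006 m fully down (4.5 N); springs back
- key_lamp_top (a point): centre of the top face of that key (key_lamp)
- key_focus (a joint): middle-sized key, focus, at the box's +y end, 28 mm across: spring key, 0 = up, grows to 0.006 m fully down (4.5 N); springs back
- key_focus_top (a point): centre of the top face of that key (key_focus)
- key_capture (a joint): smallest key, capture, in the middle of the row, 20 mm across: spring key, 0 = up, grows to 0.006 m fully down (4.5 N); springs back
- key_capture_top (a point): centre of the top face of that key (key_capture)
- bottle: bystander, leave alone: white plastic bottle, 60 mm across, 150 mm tall
- dish: bystander, leave alone: small steel bowl, 80 mm across, 30 mm tall
- jar: bystander, leave alone: amber glass jar, 56 mm across, 70 mm tall
- brush: bystander, leave alone: brush lying on the table
- carton: bystander, leave alone: cardboard box, 110 x 160 x 60 mm
There are look-alikes about, which are no part of the job. What is shaped like the housing1 but purple is not meant.

How it is judged:
On the way, in this order (a step that is already met when the one before it is completed fails the run):
1. every housing present lies in a cradle of the tray with its slot up, let go (z of housing0 in the frame of tray between 0.039 and 0.05 m and horizontal distance between each of housing0, housing1, housing2, housing3 and tray below 0.1 m and angle between the x axis of each of housing0, housing1, housing2, housing3 and the x axis of tray, either way round below 0.12 rad and angle between each of housing0, housing1, housing2, housing3's own z axis and vertical below 0.35 rad and z of housing1 in the frame of tray between 0.039 and 0.05 m and z of housing2 in the frame of tray between 0.039 and 0.05 m and z of housing3 in the frame of tray between 0.039 and 0.05 m and linear speed of each of housing0, housing1, housing2, housing3 below 0.02 m/s and contact force between the fingers and housing0 below 0.2 N and contact force between the fingers and housing1 below 0.2 N and contact force between the fingers and housing2 below 0.2 N and contact force between the fingers and housing3 below 0.2 N), for 0.3 s.
2. the loaded tray is home against the stop in the bay (y of tray in the frame of track below -0.132 m), for 0.2 s.
3. the lamp (largest) key is pressed down (value of joint key_lamp above 0.004 m and y of tray in the frame of track below -0.132 m), for 0.1 s.
4. the focus (middle-sized) key is pressed down (value of joint key_focus above 0.004 m and y of tray in the frame of track below -0.132 m), for 0.1 s.
5. the capture (smallest) key is pressed down (value of joint key_capture above 0.004 m and y of tray in the frame of track below -0.132 m), for 0.1 s.
6. the lamp (largest) key is pressed down again (all of step 3), for 0.1 s.
At the end, for the whole second after the job is handed in: Every housing present rests in a V cradle of the tray, along it within 0.12 rad, its slot within 0.35 rad of straight up; the tray is within 8 mm of the stop; all keys are up again after lamp, focus, capture and lamp were pressed at least 4 of 6 mm in that order (z of housing0 in the frame of tray between 0.039 and 0.05 m and horizontal distance between each of housing0, housing1, housing2, housing3 and tray below 0.1 m and angle between the x axis of each of housing0, housing1, housing2, housing3 and the x axis of tray, either way round below 0.12 rad and angle between each of housing0, housing1, housing2, housing3's own z axis and vertical below 0.35 rad and z of housing1 in the frame of tray between 0.039 and 0.05 m and z of housing2 in the frame of tray between 0.039 and 0.05 m and z of housing3 in the frame of tray between 0.039 and 0.05 m and linear speed of each of housing0, housing1, housing2, housing3 below 0.02 m/s and y of tray in the frame of track below -0.132 m and value of joint each of key_lamp, key_focus, key_capture below 0.0015 m); the robot touches nothing.
It fails at once if a key is pressed while the tray is not home (value of joint any of key_lamp, key_focus, key_capture above 0.003 m and y of tray in the frame of track above -0.12 m).
It fails at once if two keys are down at the same time (value of joint each of key_lamp, key_focus above 0.003 m or value of joint each of key_lamp, key_capture above 0.003 m or value of joint each of key_focus, key_capture above 0.003 m).
It fails at once if a bystander is shifted by more than 30 mm (distance of any of bottle, dish, jar, brush, carton from where it was at the start of the episode above 0.03 m).
Of housing0, housing1, housing2, housing3 only 2 to 3 are there at a start; the rules pass over those that are not, and their reading is None.
At some moment in a run one of housing0, housing1, housing2, housing3 may be knocked a few centimetres aside while the robot is not near it.
Once in a run the grip may slacken for a moment while it holds something.
It also fails if it takes over 210 s, if anything falls off the work surface, if the arm or the gripper's body presses on something with over 40 N, if the wrist force passes 120 N, or if a joint passes its speed limit or range.

## Working session

There is one attempt and no reset: what is moved stays moved. The work goes in short steps, Python scripts to look and compute and a tool call to move; the robot and the scene stay as the last step left them, time stands still between calls to the robot, and variables do not carry over. Pictures are saved under pics/ and viewed, at most 14 in all, crops included, and the job is handed in when it is done.

Besides the shell and the picture viewer there is one more tool, called after "Call:" as name(argument=value, ...) on one line, values as JSON. move_arm: Moves the arm, as the interface text tells. Its arguments: {"type":"object","properties":{"moves":{"type":"array","items":{"type":"array","items":{"type":"number"}}}},"required":["moves"]}

```bash
ls; mkdir -p pics
cat > h.py <<'E'
import numpy as np, cv2
from plant import get_obs, vision, robot
from scipy.spatial.transform import Rotation as Ro
def T_cam(name,obs=None):
    c=vision.camera_info(name); K=np.array(c["K"],float)
    if "rvec" in c:
        R=cv2.Rodrigues(np.array(c["rvec"],float))[0]; t=np.array(c["tvec"],float).ravel()
        T=np.eye(4);T[:3,:3]=R.T;T[:3,3]=-R.T@t
    else:
        o=obs or get_obs();T=np.eye(4);T[:3,:3]=Ro.from_euler('xyz',o["orientation"]).as_matrix();T[:3,3]=o["position"]
        T=T@np.array(c["T_tool_cam"])
    return K,T
def grab(name,fn=None):
    o=get_obs();K,T=T_cam(name,o);im,d=vision.grab_frame(name)
    if fn:
        cv2.imwrite(f"pics/{fn}.png",im[:,:,::-1]); np.savez(f"pics/{fn}.npz",im=im,d=d,K=K,T=T)
    return im,d,K,T
def load(fn):
    z=np.load(f"pics/{fn}.npz");return z["im"],z["d"],z["K"],z["T"]
def px(d,K,T,u,v,z=None):
    r=np.linalg.inv(K)@[u,v,1.]
    if z is None: p=r*d[int(v),int(u)]; return (T@np.r_[p,1])[:3]
    w=T[:3,:3]@r; return T[:3,3]+w*(z-T[2,3])/w[2]
def cloud(d,K,T):
    v,u=np.mgrid[:d.shape[0],:d.shape[1]]
    p=np.stack([(u-K[0,2])/K[0,0]*d,(v-K[1,2])/K[1,1]*d,d],-1)
    return p@T[:3,:3].T+T[:3,3]
E
python3 - <<'E'
from h import *
print(get_obs())
for n in("top","scene"):
    im,d,K,T=grab(n,n+"0"); print(K,T)
E
```

```text
pics
{'time': 0.0, 'joints': array([ 1.06501575e+00,  2.76587989e-01,  1.50611136e+00, -2.19827644e-05,
        1.36069516e+00, -1.20995821e-01]), 'dq': array([ 0.00015598,  0.00197949,  0.00059341,  0.00111558, -0.00041165,
       -0.00198521]), 'tau': array([ 4.78109923e-04, -4.04586089e+01, -2.37226492e+01,  6.99689426e-02,
        3.46770405e-02, -1.53272417e-04]), 'position': array([0.21558347, 0.5324846 , 0.22361739]), 'orientation': array([-3.13980138e+00, -1.96151333e-04,  2.75681232e+00]), 'contact_force': array([-0.07193939,  0.59741879, -0.02631022]), 'ft_torque': array([-0.02150334,  0.07027368,  0.01408821]), 'grip_force': 0.0, 'gripper_width': 0.09375922340940412}
[[464.07206101   0.         315.57207539]
 [  0.         464.07206101 196.32257414]
 [  0.           0.           1.        ]] [[-0.01281982 -0.99392766  0.10928616  0.41853452]
 [-0.99987826  0.01371481  0.00744165  0.04254183]
 [-0.0088953  -0.10917745 -0.99398247  1.72387632]
 [ 0.          0.          0.          1.        ]]
[[470.03834792   0.         319.4524533 ]
 [  0.         470.03834792 205.72223571]
 [  0.           0.           1.        ]] [[-0.61056648  0.65162577 -0.45010269  1.14487984]
 [ 0.79195789  0.49995785 -0.35049229  0.51643939]
 [-0.00335743 -0.57046122 -0.82131767  1.13960231]
 [ 0.          0.          0.          1.        ]]
```

View pics/top0.png

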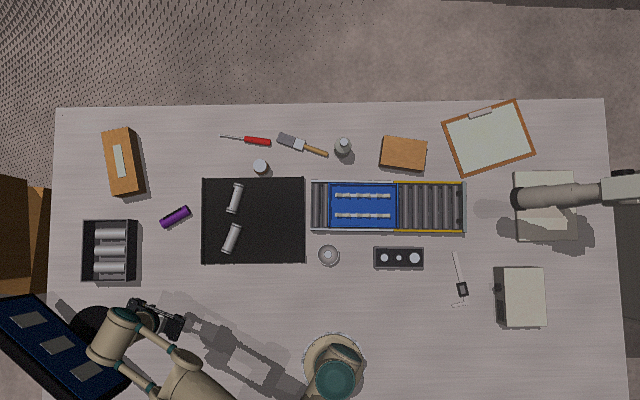

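View pics/scene0.png

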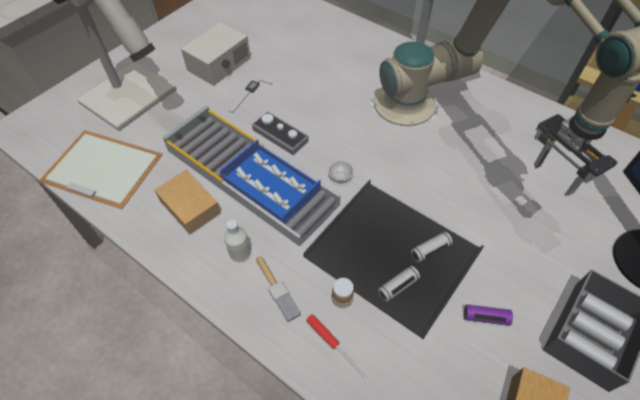

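Top view: housings on the mat at (234,198) and (231,238). Not meant: the purple tube at (175,216) and the three tubes in the black bin at (110,232–268). Tray is at (363,206), bay and stop to the right at (463,206), console keys at (382/398/414,258). I'll choose the two tubes on the mat and check them in a crop.

Run:
```python
from h import *
im,d,K,T=load("top0")
cv2.imwrite("pics/crop0.png",np.hstack([cv2.resize(im[170:270,195:310],(460,400),interpolation=3)[:,:,::-1]]))
im2=load("scene0")[0]
a=cv2.resize(im[172:272,195:315],(400,333),interpolation=2);b=cv2.resize(im2[180:340,300:492],(400,333),interpolation=2)
c=cv2.resize(im[170:280,305:475],(800,518),interpolation=2)[:, :]
cv2.imwrite("pics/crop0.png",np.hstack([a,b])[:,:,::-1]); cv2.imwrite("pics/crop1.png",c[:,:,::-1])
P=cloud(d,K,T)
for n,(u,v) in dict(hA=(234,198),hB=(231,238),traymid=(363,206),stop=(463,206),lampkey=(414,258),cap=(398,258),foc=(382,258),dish=(328,255),matTL=(203,179),matBR=(304,263),matTR=(304,179)).items(): print(n,P[v,u].round(4), d[v,u])
# mat-area points above
m=(P[...,2]>0.018)&(P[...,2]<0.06)
n,l,s,c=cv2.connectedComponentsWithStats(m.astype(np.uint8))
for i in range(1,n):
    if s[i,4]>60:
        q=P[l==i][:,:2]; (cx,cy),(w,h),a=cv2.minAreaRect((q*1000).astype(np.float32)); print(c[i].round(),s[i,4],[round(x,1) for x in(cx,cy,w,h,a)],P[l==i][:,2].max().round(3))
```

```text
hA [0.6011 0.3525 0.0447] 1.6912808
hB [0.4561 0.363  0.0413] 1.6789807
traymid [ 0.5656 -0.1166  0.0434] 1.6852607
stop [ 0.5589 -0.4724  0.0637] 1.6616666
lampkey [ 0.376  -0.2954  0.0405] 1.6661301
cap [ 0.377  -0.2363  0.0505] 1.6566907
foc [ 0.3775 -0.1801  0.0444] 1.6632651
dish [0.39   0.0125 0.0058] 1.7043872
matTL [0.6754 0.4712 0.0267] 1.7182568
matBR [ 0.3618  0.1013 -0.0019] 1.7096246
matTR [ 6.741e-01  9.800e-02 -1.000e-04] 1.7419016
[135. 167.] 318 [730.0, 716.5, 94.6, 257.9, 78.9] 0.06
[257. 140.] 143 [820.5, 274.2, 103.0, 25.3, 79.2] 0.033
[297. 142.] 88 [807.9, 126.3, 69.7, 40.7, 75.6] 0.033
[402. 154.] 776 [758.2, -267.3, 162.2, 113.1, 80.9] 0.06
[542. 178.] 839 [660.6, -784.7, 60.4, 222.3, 0.6] 0.036
[202. 214.] 134 [550.8, 474.1, 258.4, 9.7, 0.3] 0.035
[382. 205.] 5593 [565.8, -199.7, 548.4, 184.7, 88.4] 0.06
[234. 198.] 329 [602.2, 353.7, 40.0, 109.9, 74.6] 0.053
[445. 207.] 295 [559.6, -416.7, 25.2, 155.2, 87.2] 0.049
[174. 217.] 340 [537.0, 574.8, 41.3, 112.9, 31.0] 0.048
[547. 224.] 1884 [495.8, -786.6, 127.4, 224.3, 0.5] 0.06
[303. 236.] 101 [460.8, 103.1, 7.6, 189.4, 89.4] 0.031
[132. 250.] 285 [419.4, 721.9, 219.2, 9.0, 0.4] 0.06
[105. 250.] 1398 [418.7, 812.1, 212.7, 140.1, 0.1] 0.06
[231. 238.] 349 [455.6, 367.0, 42.9, 110.5, 69.7] 0.053
[327. 255.] 166 [393.3, 13.9, 76.4, 74.4, 44.4] 0.041
[398. 258.] 1092 [378.1, -241.6, 181.8, 75.7, 89.3] 0.06
[497. 276.] 86 [301.4, -586.5, 17.1, 77.9, 76.1] 0.06
[499. 307.] 140 [199.9, -589.4, 117.5, 15.4, 5.6] 0.06
[318. 356.] 107 [28.8, 61.4, 35.5, 125.8, 60.4] 0.06
```

View pics/crop0.png

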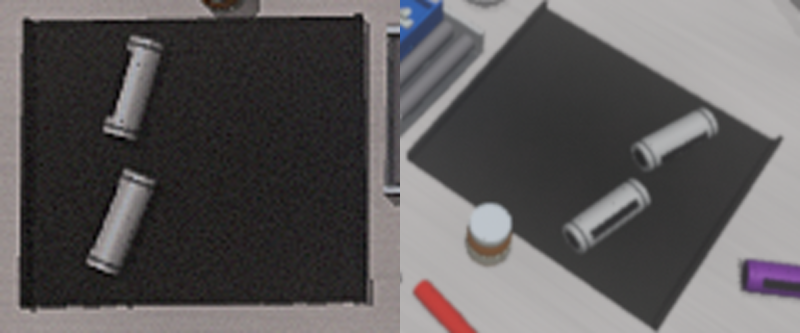

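View pics/crop1.png

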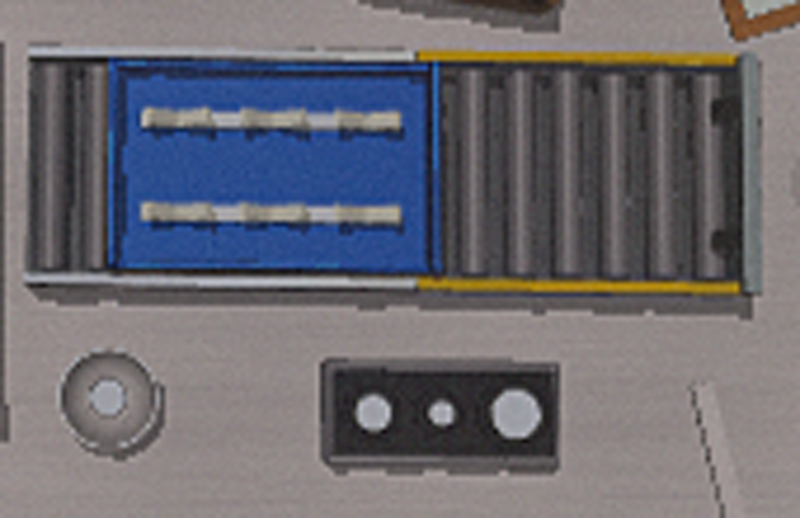

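```bash
cat >> h.py <<'E'
def mv(x,y,z,yaw=None):
    o=get_obs();R=Ro.from_euler('xyz',o["orientation"]).as_matrix()
    s=R.T@(np.array([x,y,z])-o["position"])*100
    t=0 if yaw is None else -((yaw-o["orientation"][2]+np.pi/2)%np.pi-np.pi/2)
    print("row",s.round(2),round(t,3)); return s,t
E
python3 - <<'E'
from h import *
print(vision.camera_info("wrist"))
mv(0.53,0.36,0.28,np.radians(162))
im,d,K,T=load("top0");P=cloud(d,K,T);hsv=cv2.cvtColor(im,cv2.COLOR_RGB2HSV)
b=(hsv[...,0]>105)&(hsv[...,0]<125)&(hsv[...,1]>150)&(P[...,2]>0.02)
b[:,:300]=0
q=P[b];print(len(q),np.histogram(q[:,2],bins=10))
for lo,hi in((.075,.1),(.05,.07),(.03,.055)):
    w=q[(q[:,2]>lo)&(q[:,2]<hi)]
    if len(w)>5: print(lo,cv2.minAreaRect((w[:,:2]*1000).astype(np.float32)),np.percentile(w[:,1],[1,50,99]),np.percentile(w[:,0],[1,99]))
k=(im.min(-1)>165)&(P[...,0]>.34)&(P[...,0]<.41)&(P[...,1]<-.13)&(P[...,1]>-.34)
n,l,s,c=cv2.connectedComponentsWithStats(k.astype(np.uint8))
for i in range(1,n):
    if s[i,4]>8: print(c[i],s[i],P[l==i].mean(0).round(4), px(d,K,T,*c[i],z=.04))
for u,v in((404,208),(420,208),(438,208),(455,208),(464,208)): print(P[v,u].round(3))
E
```

```text
{'K': array([[330.99800433,   0.        , 311.19395707],
       [  0.        , 330.99800433, 201.12715851],
       [  0.        ,   0.        ,   1.        ]]), 'T_tool_cam': array([[ 3.41554581e-04, -9.68197009e-01, -2.50188801e-01,
         7.45913023e-02],
       [ 9.99999896e-01,  2.55339433e-04,  3.77057926e-04,
         5.19541134e-04],
       [-3.01183290e-04, -2.50188904e-01,  9.68196995e-01,
        -1.61136934e-01],
       [ 0.00000000e+00,  0.00000000e+00,  0.00000000e+00,
         1.00000000e+00]])}
row [-35.61  -4.2   -5.63] -0.071
2321 (array([2314,    0,    0,    0,    0,    0,    0,    0,    0,    7]), array([0.02645391, 0.19619615, 0.36593839, 0.53568063, 0.70542287,
       0.87516511, 1.04490735, 1.2146496 , 1.38439184, 1.55413408,
       1.72387632]))
0.075 ((569.9053955078125, -112.71405029296875), (248.02978515625, 157.04544067382812), 89.20740509033203) [-0.23596352  0.006628    0.01221091] [0.48981135 0.64916419]
0.05 ((568.7843627929688, -113.40428924560547), (236.38157653808594, 158.1305389404297), 88.0957260131836) [-0.23041637 -0.1171997   0.00275206] [0.48718398 0.64911553]
0.03 ((570.469970703125, -119.08951568603516), (251.8017120361328, 162.4558868408203), 88.5995101928711) [-0.23147152 -0.1146229   0.00360182] [0.49606472 0.63929299]
[384.14285714 256.42857143] [381 254   7   6  14] [ 0.3832 -0.1871  0.0506] [ 0.38293609 -0.18853294  0.04      ]
[398.66666667 257.        ] [397 256   4   4   9] [ 0.3804 -0.2391  0.0491] [ 0.38024091 -0.24058929  0.04      ]
[ 0.557 -0.267  0.031]
[ 0.559 -0.332  0.002]
[ 0.555 -0.39   0.034]
[ 0.554 -0.451  0.038]
[ 0.551 -0.474  0.069]
```

Call:
move_arm(moves=[[-35.6, -4.2, -5.6, -0.071, 0], [-35.6, -4.2, -5.6, -0.071, 0], [-35.6, -4.2, -5.6, -0.071, 0], [-35.6, -4.2, -5.6, -0.071, 0], [-35.6, -4.2, -5.6, -0.071, 0], [-35.6, -4.2, -5.6, -0.071, 0], [-35.6, -4.2, -5.6, -0.071, 0], [-35.6, -4.2, -5.6, -0.071, 0], [-35.6, -4.2, -5.6, -0.071, 0], [-35.6, -4.2, -5.6, -0.071, 0], [-35.6, -4.2, -5.6, -0.071, 0], [-35.6, -4.2, -5.6, -0.071, 0]])

```text
time: 1.3
position: [0.5284, 0.3615, 0.2805]
orientation: [-3.142, -0.001, 2.83]
contact_force: [0.6, 1.0, -0.0]
gripper_width: 0.0938
grip_force: 0.0
```

Run:
```python
from h import *
im,d,K,T=grab("wrist","w1");print(T.round(3)); im2=grab("scene","s1")[0]
```

```text
[[ 0.306  0.922  0.238  0.458]
 [ 0.952 -0.297 -0.076  0.385]
 [ 0.     0.25  -0.968  0.442]
 [ 0.     0.     0.     1.   ]]
```

View pics/w1.png

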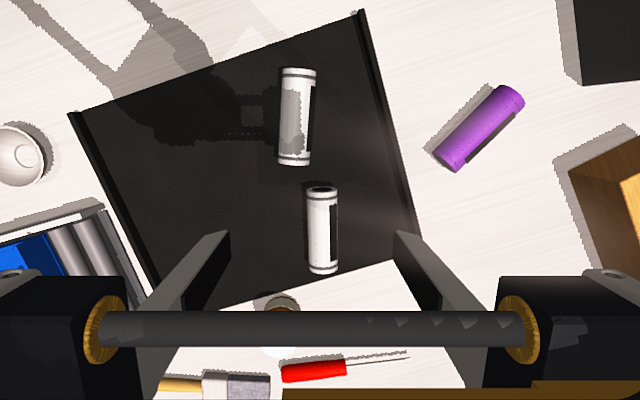

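Wrist view: housings at (322,230) and (296,117), both with the slot on the right (+y) side: about (335,233) and (312,120), the second near the silhouette. Next I'll compute the slot angles by ray–cylinder intersection.

```bash
cat >> h.py <<'E'
def find(P,lo=0.03,hi=0.06,box=(.36,.69,.1,.47)):
    m=(P[...,2]>lo)&(P[...,2]<hi)&(P[...,0]>box[0])&(P[...,0]<box[1])&(P[...,1]>box[2])&(P[...,1]<box[3])
    n,l,s,c=cv2.connectedComponentsWithStats(cv2.morphologyEx(m.astype(np.uint8),cv2.MORPH_OPEN,np.ones((3,3))));out=[]
    for i in range(1,n):
        if s[i,4]>150: out.append((l==i,P[l==i],c[i]))
    return out
def cylfit(q,zc,r=.02):
    from scipy.optimize import least_squares
    m=q.mean(0)
    cx,cy=m[:2];D=np.linalg.svd(q[:,:2]-m[:2],full_matrices=False)[2][0]
    th=np.arctan2(D[1],D[0]);th=(th+np.pi/2)%np.pi-np.pi/2
    def f(p):
        s=-(q[:,0]-cx)*np.sin(p[1])+(q[:,1]-cy)*np.cos(p[1])-p[0]
        return np.hypot(s,q[:,2]-p[2])-r
    p=least_squares(f,[0,th,zc],loss='soft_l1',f_scale=.002).x
    a=np.array([np.cos(p[1]),np.sin(p[1])]);c=np.array([cx,cy])+p[0]*np.array([-a[1],a[0]])
    t=(q[:,:2]-c)@a; c=c+a*(np.percentile(t,1)+np.percentile(t,99))/2
    return c,p[1],p[2],np.ptp(np.percentile(t,[1,99]))
def slot(im,K,T,c,th,zc,r=.02):
    """dark profile in angle about the axis (0 up, + towards +y)"""
    a=np.array([np.cos(th),np.sin(th),0]);n=np.array([-a[1],a[0],0]);ph=np.radians(np.arange(-110,111,4));g=[]
    Ti=np.linalg.inv(T);gr=im.astype(float).mean(-1)
    for f in ph:
        w=np.cos(f)*np.array([0,0,1])+np.sin(f)*n;v=[]
        for s in np.linspace(-.025,.025,11):
            p=np.r_[c,zc]+a*s+r*w
            if w@(T[:3,3]-p)<=0: v.append(np.nan);continue
            q=K@(Ti[:3,:3]@p+Ti[:3,3]);u=q[:2]/q[2];v.append(gr[int(round(u[1])),int(round(u[0]))] if 0<=u[0]<639 and 0<=u[1]<399 else np.nan)
        g.append(np.median(v))
    return np.degrees(ph),np.array(g)
E
python3 - <<'E'
from h import *
for fn in("w1","s1"):
    im,d,K,T=load(fn);P=cloud(d,K,T)
    for m,q,cc in find(P):
        c,th,z,L=cylfit(q,.024);print(fn,cc.round(),c.round(4),np.degrees(th).round(1),z.round(4),L.round(3))
        ph,g=slot(im,K,T,c,th,z);print(" ".join(f"{int(a)}:{b:.0f}" for a,b in zip(ph,g) if b==b))
E
```

```text
w1 [297. 116.] [0.455  0.3671] -22.1 0.0248 0.107
-82:76 -78:85 -74:106 -70:111 -66:114 -62:114 -58:120 -54:125 -50:133 -46:138 -42:141 -38:142 -34:143 -29:147 -26:153 -22:160 -18:164 -14:165 -10:168 -6:174 -2:177 2:171 6:165 10:157 14:171 18:244 22:242 26:236 29:232 34:232 38:237 42:216 46:86 50:15 54:25 58:28 62:29 66:29 70:29 74:30 78:30 82:31 86:31
w1 [323. 231.] [0.6012 0.3552] -16.0 0.0248 0.108
-86:82 -82:100 -78:115 -74:125 -70:132 -66:140 -62:143 -58:160 -54:175 -50:185 -46:196 -42:202 -38:209 -34:212 -29:219 -26:229 -22:234 -18:237 -14:242 -10:245 -6:247 -2:248 2:247 6:247 10:247 14:249 18:254 22:252 26:15 29:30 34:37 38:37 42:38 46:37 50:36 54:47 58:57 62:84 66:84 70:84 74:46 78:46 82:46
s1 [432. 245.] [0.4568 0.3642] -22.2 0.0245 0.11
-66:76 -62:79 -58:87 -54:89 -50:93 -46:95 -42:100 -38:106 -34:109 -29:113 -26:117 -22:119 -18:121 -14:123 -10:124 -6:125 -2:127 2:128 6:129 10:133 14:149 18:167 22:170 26:179 29:178 34:176 38:172 42:160 46:139 50:116 54:92 58:68 62:57 66:49 70:49 74:49 78:49 82:50 86:50 90:52 94:52 98:52 102:52 106:51
s1 [399. 282.] [0.6036 0.3522] -16.4 0.0248 0.109
-70:102 -66:112 -62:115 -58:120 -54:123 -50:130 -46:133 -42:140 -38:142 -34:150 -29:161 -26:164 -22:166 -18:169 -14:176 -10:178 -6:180 -2:184 2:184 6:186 10:187 14:185 18:176 22:153 26:127 29:106 34:66 38:59 42:52 46:52 50:60 54:67 58:85 62:94 66:107 70:109 74:109 78:107 82:95 86:94 90:94 94:92 98:87 102:79
```

Run:
```python
from h import *
mv(.602,.354,.1,np.radians(164));mv(.602,.354,.032,np.radians(164))
```

```text
row [-7.19  1.55 18.06] -0.033
row [-7.19  1.55 24.86] -0.033
```

Call:
move_arm(moves=[[-7.2, 1.55, 18, -0.033, 0.1], [-7.2, 1.55, 18, -0.033, 0.1], [-7.2, 1.55, 18, -0.033, 0.1], [-7.2, 1.55, 18, -0.033, 0.1], [-7.2, 1.55, 18, -0.033, 0.1], [-7.2, 1.55, 20, -0.033, 0.1], [-7.2, 1.55, 22, -0.033, 0.1], [-7.2, 1.55, 24, -0.033, 0.1], [-7.2, 1.55, 24.8, -0.033, 0.1], [-7.2, 1.55, 24.8, -0.033, 0.2], [-7.2, 1.55, 24.8, -0.033, 0.3], [-7.2, 1.55, 24.8, -0.033, 0.4], [-7.2, 1.55, 24.8, -0.033, 0.48], [-7.2, 1.55, 24.8, -0.033, 0.52], [-7.2, 1.55, 24.8, -0.033, 0.52]])

```text
time: 2.9
position: [0.6035, 0.353, 0.0329]
orientation: [3.141, 0.0, 2.861]
contact_force: [-0.0, -0.4, -1.1]
gripper_width: 0.0453
grip_force: 0.0
```

```bash
cat >> h.py <<'E'
def look(fn,box=None,lo=.03,hi=.06,zc=.024,name="wrist"):
    im,d,K,T=grab(name,fn);P=cloud(d,K,T);o=get_obs();print("tcp",o["position"].round(4),o["orientation"][2].round(3),"w",o["gripper_width"])
    for m,q,cc in find(P,lo,hi,box or (.36,.69,.1,.47)):
        c,th,z,L=cylfit(q,zc);ph,g=slot(im,K,T,c,th,z);k=(g<70)&(abs(ph)<95)
        print(name,cc.round(),"c",c.round(4),"th",np.degrees(th).round(1),"z",z.round(4),"L",L.round(3));print(" ".join(f"{int(a)}:{b:.0f}" for a,b in zip(ph,g) if b==b))
E
python3 - <<'E'
from h import *
look("w2");
E
```

```text
tcp [0.6034 0.353  0.0327] 2.861 w 0.045447582698134564
wrist [240.  38.] c [0.4929 0.3522] th 68.9 z 0.0238 L 0.038
-90:41 -86:38 -82:38 -78:39 -74:40 -70:39 -66:41 -62:40 -58:36 -54:28 -50:24 -46:60 -42:139 -38:162 -34:161 -29:158 -26:116 -22:53 -18:88 -14:107 -10:139 -6:164 -2:202 2:203 6:124 10:122 14:164 18:159 22:179 26:177 29:189 34:189 38:192
wrist [311. 230.] c [0.5875 0.3589] th -15.5 z 0.0249 L 0.08
-82:102 -78:102 -74:101 -70:101 -66:102 -62:102 -58:105 -54:111 -50:118 -46:120 -42:121 -38:121 -34:123 -29:127 -26:132 -22:135 -18:138 -14:140 -10:142 -6:143 -2:140 2:137 6:135 10:135 14:136 18:137 22:119 26:20 29:22 34:22 38:23 42:22 46:24 50:22 54:22 58:22 62:27 66:36 70:35 74:29 78:28 82:27
wrist [256. 257.] c [0.584  0.3485] th 23.1 z 0.0452 L 0.02
-66:38 -62:39 -58:39 -54:42 -50:90 -46:89 -42:90 -38:72 -34:66 -29:94 -26:90 -22:90 -18:90 -14:130 -10:108 -6:121 -2:121 2:121 6:119 10:122 14:121 18:119 22:123 26:122 29:121 34:120 38:122 42:121 46:123 50:120 54:127 58:130 62:131 66:136 70:132 74:92 78:84 82:83 86:97 90:96 94:108 98:108
wrist [367. 257.] c [0.5909 0.368 ] th -52.1 z 0.0453 L 0.02
-98:131 -94:129 -90:128 -86:129 -82:129 -78:128 -74:134 -70:130 -66:132 -62:126 -58:126 -54:126 -50:128 -46:121 -42:124 -38:133 -34:130 -29:135 -26:134 -22:129 -18:132 -14:134 -10:32 -6:31 -2:77 2:29 6:28 10:27 14:28 18:52 22:27 26:27 29:28 34:25 38:25 42:33 46:26 50:27 54:24 58:26 62:24 66:27
wrist [311. 353.] c [0.6401 0.343 ] th 74.6 z 0.0262 L 0.031
-50:232 -46:232 -42:232 -38:237 -34:237 -29:221 -26:144 -22:109 -18:106 -14:86 -10:47 -6:54 -2:57 2:58 6:58 10:59 14:58 18:57 22:54 26:52 29:47 34:44 38:38 42:28 46:40 50:40 54:40 58:40 62:39 66:40 70:38 74:39 78:40 82:42 86:61 90:52 94:44 98:47 102:53 106:113 110:114
```

Call:
move_arm(moves=[[0, -0.15, 0, 0, 0.52], [0, -0.3, 0, 0, 0.52], [0, -0.45, 0, 0, 0.52], [0, -0.6, 0, 0, 0.52], [0, -0.75, 0, 0, 0.52], [0, -0.9, 0, 0, 0.52], [0, -1.05, 0, 0, 0.52], [0, -1.2, 0, 0, 0.52], [0, -1.35, 0, 0, 0.52], [0, -1.45, 0, 0, 0.52], [0, -1.53, 0, 0, 0.52], [0, -1.58, 0, 0, 0.52], [0, -1.6, 0, 0, 0.52], [0, -1.6, 0, 0, 0.52]])

```text
time: 4.35
position: [0.5989, 0.3376, 0.0325]
orientation: [3.142, -0.0, 2.861]
contact_force: [-0.2, 0.3, -0.4]
gripper_width: 0.0447
grip_force: 0.0
```

Run:
```python
from h import *
look("w3",box=(.55,.66,.3,.37),hi=.044)
look("s3",box=(.55,.66,.3,.37),hi=.05,name="scene")
```

```text
tcp [0.5989 0.3376 0.0325] 2.861 w 0.04481320939963777
wrist [343. 235.] c [0.5858 0.3446] th -16.2 z 0.0249 L 0.079
-82:33 -78:34 -74:60 -70:74 -66:91 -62:96 -58:103 -54:106 -50:110 -46:114 -42:118 -38:122 -34:122 -29:123 -26:156 -22:207 -18:220 -14:145 -10:10 -6:20 -2:20 2:20 6:20 10:20 14:20 18:21 22:16 26:139 29:125 34:126 38:125 42:117 46:116 50:114 54:112 58:103 62:99 66:98 70:88 74:84 78:82 82:59
wrist [291. 241.] c [0.5889 0.3443] th -16.0 z 0.0246 L 0.072
-82:74 -78:89 -74:91 -70:93 -66:100 -62:104 -58:105 -54:109 -50:113 -46:117 -42:121 -38:122 -34:122 -29:126 -26:178 -22:216 -18:217 -14:131 -10:18 -6:21 -2:20 2:21 6:22 10:22 14:22 18:22 22:56 26:129 29:125 34:123 38:124 42:116 46:115 50:113 54:104 58:100 62:99 66:87 70:71 74:34 78:17 82:22
wrist [259. 250.] c [0.5949 0.2993] th 28.4 z 0.0385 L 0.019
-54:44 -50:46 -46:46 -42:45 -38:44 -34:45 -29:52 -26:51 -22:50 -18:47 -14:46 -10:46 -6:44 -2:38 2:42 6:53 10:41 14:36 18:36 22:40 26:37 29:36 34:36 38:29 42:35 46:36 50:40 54:35 58:35 62:33 66:49 70:38 74:21 78:21 82:20 86:22 90:21 94:21 98:21 102:20 106:39 110:39
wrist [360. 2
[... 732 characters left out ...]
L 0.009
-70:57 -66:58 -62:65 -58:149 -54:203 -50:216 -46:221 -42:128 -38:59 -34:59 -29:58 -26:58 -22:59 -18:58 -14:59 -10:59 -6:59 -2:59 2:59 6:59 10:60 14:100 18:96 22:60 26:58 29:57 34:58 38:59 42:60 46:59 50:52 54:55 58:55 62:55 66:53 70:54 74:56 78:55 82:58 86:58 90:57 94:57
tcp [0.5989 0.3376 0.0325] 2.861 w 0.045054043559853936
scene [389. 284.] c [0.6238 0.3326] th -18.1 z 0.025 L 0.06
-70:78 -66:82 -62:82 -58:82 -54:93 -50:97 -46:101 -42:101 -38:132 -34:135 -29:135 -26:135 -22:134 -18:118 -14:118 -10:111 -6:60 -2:60 2:51 6:50 10:57 14:60 18:77 22:118 26:124 29:149 34:134 38:148 42:148 46:150 50:145 54:131 58:131 62:125 66:121 70:121 74:100 78:100 82:100 86:84 90:80 94:83 98:87 102:87
```

View pics/w3.png

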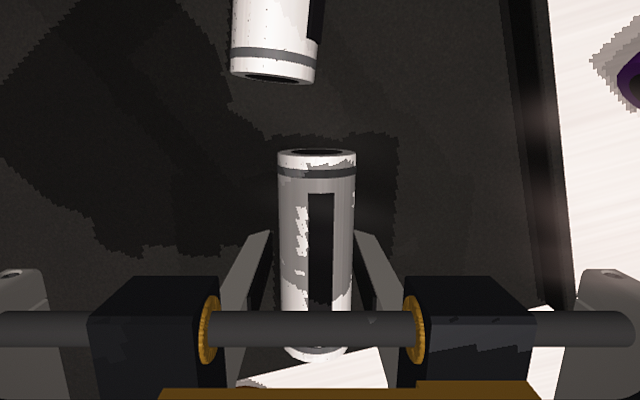

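The slot, at (320,245), sits between the fingers and is about 5° from up. I'll nudge it 2 mm more, then grip and lift.

Call:
move_arm(moves=[[0, -0.1, 0, 0, 0.52], [0, -0.2, 0, 0, 0.52], [0, -0.2, 0, 0, 0.54], [0, -0.2, 0, 0, 0.56], [0, -0.2, 0, 0, 0.58], [0, -0.2, 0, 0, 0.7], [0, -0.2, 0, 0, 0.8], [0, -0.2, 0, 0, 0.8], [0, -0.2, 0, 0, 0.8], [0, -0.2, -1, 0, 0.8], [0, -0.2, -3, 0, 0.8], [0, -0.2, -6, 0, 0.8], [0, -0.2, -10, 0, 0.8], [0, -0.2, -14, 0, 0.8], [0, -0.2, -18, 0, 0.8], [0, -0.2, -18, 0, 0.8]])

```text
time: 6.05
position: [0.6013, 0.337, 0.22]
orientation: [3.133, 0.01, 2.861]
contact_force: [0.0, 0.7, -1.9]
gripper_width: 0.0394
grip_force: 30.0
```

Run:
```python
from h import *
mv(.572,-.041,.21,3.115)
```

```text
row [ -7.65 -37.14   0.77] -0.254
```

Call:
move_arm(moves=[[-1, -3, 0.5, -0.03, 0.8], [-2, -6, 0.5, -0.06, 0.8], [-2.5, -10, 0.5, -0.09, 0.8], [-3, -14, 0.5, -0.12, 0.8], [-4, -18, 0.5, -0.15, 0.8], [-5, -22, 0.5, -0.18, 0.8], [-6, -26, 0.5, -0.21, 0.8], [-7, -30, 0.5, -0.24, 0.8], [-7.4, -33, 0.5, -0.254, 0.8], [-7.6, -36, 0.5, -0.254, 0.8], [-7.6, -37.1, 0.5, -0.254, 0.8], [-7.6, -37.1, 0.5, -0.254, 0.8], [-7.6, -37.1, 0.5, -0.254, 0.8]])

```text
time: 7.35
position: [0.5684, -0.0408, 0.207]
orientation: [3.14, -0.001, 3.115]
contact_force: [0.1, -0.0, -2.4]
gripper_width: 0.0391
grip_force: 30.0
```

Run:
```python
from h import *
grab("scene","s4");im,d,K,T=grab("wrist","w4");P=cloud(d,K,T);print(get_obs()["position"])
cv2.imwrite("pics/c4.png",np.hstack([cv2.resize(im,(480,300)),cv2.resize(load("s4")[0][90:290,150:360],(315,300))])[:,:,::-1])
hsv=cv2.cvtColor(im,cv2.COLOR_RGB2HSV)
b=(hsv[...,0]>100)&(hsv[...,0]<130)&(hsv[...,1]>120)
q=P[b];w=q[(q[:,2]>.07)&(q[:,2]<.09)];print("endwall",len(w))
for s in(w[w[:,1]>-.1],w[w[:,1]<-.1]):
    if len(s): print(np.percentile(s,[2,50,98],axis=0).round(4),np.polyfit(s[:,0],s[:,1],1))
w=q[(q[:,2]>.057)&(q[:,2]<.068)]
for s in(w[w[:,0]>.57],w[w[:,0]<.57]):
    if len(s): print("side",len(s),np.percentile(s,[2,50,98],axis=0).round(4))
```

```text
[ 0.56866081 -0.04044426  0.20723382]
endwall 3412
[[0.4927 0.0068 0.071 ]
 [0.5438 0.0098 0.0836]
 [0.5978 0.0133 0.0852]] [-0.03141223  0.02696877]
[[ 0.4864 -0.2377  0.0705]
 [ 0.5541 -0.2329  0.0805]
 [ 0.6363 -0.2301  0.0848]] [-0.02899614 -0.21667185]
side 1263 [[ 0.5731 -0.2349  0.0572]
 [ 0.6379 -0.2075  0.0635]
 [ 0.6424  0.0067  0.0675]]
side 2351 [[ 0.4855 -0.2326  0.0576]
 [ 0.4914 -0.1566  0.0647]
 [ 0.5645  0.0082  0.0675]]
```

View pics/c4.png

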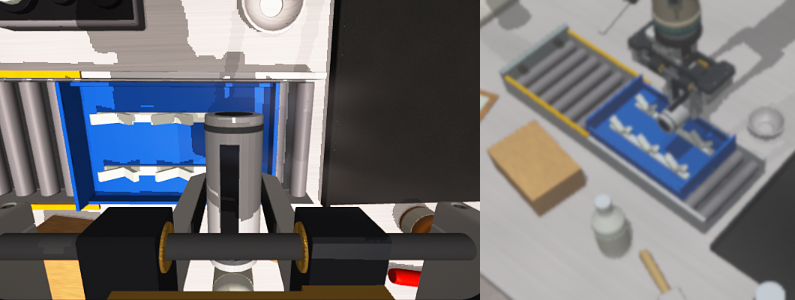

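Slot is still up, held above the +y cradle. Lowering.

Call:
move_arm(moves=[[0, 0, 3, 0, 0.8], [0, 0, 6, 0, 0.8], [0, 0, 9, 0, 0.8], [0, 0, 10, 0, 0.8], [0, 0, 10.5, 0, 0.8], [0, 0, 11, 0, 0.8], [0, 0, 11.3, 0, 0.8], [0, 0, 11.5, 0, 0.8], [0, 0, 11.5, 0, 0.8], [0, 0, 11.5, 0, 0.8]])

```text
time: 8.45
position: [0.5689, -0.042, 0.093]
orientation: [-3.142, 0.001, 3.115]
contact_force: [-0.6, 1.0, -1.6]
gripper_width: 0.0389
grip_force: 30.0
```

Run:
```python
from h import *
o=get_obs();print(o["position"],o["contact_force"],o["gripper_width"],o["orientation"])
```

```text
[ 0.56888569 -0.04200254  0.09298979] [-0.55128199  1.01864621 -1.6160203 ] 0.0389004338204448 [-3.14153563e+00  1.03272200e-03  3.11464242e+00]
```

Call:
move_arm(moves=[[0, 0.1, 0.1, 0, 0.8], [0, 0.1, 0.2, 0, 0.8], [0, 0.1, 0.3, 0, 0.8], [0, 0.1, 0.3, 0, 0.8]])

```text
time: 8.85
position: [0.5691, -0.0411, 0.0907]
orientation: [-3.141, 0.002, 3.115]
contact_force: [-1.2, 0.0, 4.6]
gripper_width: 0.0397
grip_force: 30.0
```

Contact at 4.6 N, so it is seated. Releasing.

Call:
move_arm(moves=[[0, 0, 0, 0, 0.56], [0, 0, 0, 0, 0.53], [0, 0, 0, 0, 0.5], [0, 0, 0, 0, 0.46], [0, 0, 0, 0, 0.42], [0, 0, 0, 0, 0.38], [0, 0, 0, 0, 0.38], [0, 0, -1, 0, 0.38], [0, 0, -3, 0, 0.38], [0, 0, -6, 0, 0.38], [0, 0, -10, 0, 0.38], [0, 0, -14, 0, 0.38], [0, 0, -17, 0, 0.38]])

```text
time: 10.15
position: [0.5691, -0.041, 0.2631]
orientation: [-3.141, 0.004, 3.115]
contact_force: [-0.6, -0.4, -0.1]
gripper_width: 0.0581
grip_force: 0.0
```

Run:
```python
from h import *
im,d,K,T=grab("wrist","w5");P=cloud(d,K,T)
for m,q,cc in find(P,.085,.11,(.48,.65,-.1,.02)):
    c,th,z,L=cylfit(q,.082);print(cc,c,np.degrees(th),z,L);ph,g=slot(im,K,T,c,th,z);print(" ".join(f"{int(a)}:{b:.0f}" for a,b in zip(ph,g) if abs(a)<50))
im,d,K,T=grab("scene","s5")
P=cloud(d,K,T)
for m,q,cc in find(P):
    c,th,z,L=cylfit(q,.024);ph,g=slot(im,K,T,c,th,z);print("B",cc,c,np.degrees(th),z,L);print(" ".join(f"{int(a)}:{b:.0f}" for a,b in zip(ph,g) if b==b))
mv(.456,.366,.23,np.radians(158))
```

```text
[311.56160317 185.81395349] [ 0.56680515 -0.03949133] -1.6775982612543372 0.08332783771673825 0.10821274064718972
-46:167 -42:177 -38:187 -34:201 -29:217 -26:56 -22:41 -18:46 -14:48 -10:46 -6:46 -2:46 2:43 6:46 10:218 14:250 18:240 22:236 26:234 29:227 34:223 38:221 42:211 46:204
B [432.29345794 245.27476636] [0.45692073 0.36455838] -22.410662250436946 0.024536055301526676 0.10891356181900128
-66:104 -62:112 -58:117 -54:121 -50:122 -46:131 -42:138 -38:149 -34:154 -29:158 -26:163 -22:169 -18:171 -14:175 -10:177 -6:180 -2:183 2:185 6:185 10:186 14:186 18:185 22:183 26:182 29:179 34:176 38:169 42:159 46:140 50:118 54:93 58:67 62:59 66:53 70:53 74:53 78:53 82:54 86:56 90:56 94:56 98:56 102:56 106:56
row [12.64 40.42  3.33] 0.357
```

Call:
move_arm(moves=[[2, 5, 3, 0.04, 0.1], [4, 10, 3, 0.08, 0.1], [6, 15, 3, 0.12, 0.1], [7, 20, 3, 0.18, 0.1], [9, 25, 3, 0.24, 0.1], [10, 30, 3, 0.3, 0.1], [12, 35, 3, 0.357, 0.1], [12.6, 40, 3, 0.357, 0.1], [12.6, 40.4, 3, 0.357, 0.1], [12.6, 40.4, 3, 0.357, 0.1], [12.6, 40.4, 3, 0.357, 0.1], [12.6, 40.4, 3, 0.357, 0.1]])

```text
time: 11.45
position: [0.4533, 0.3651, 0.229]
orientation: [-3.14, -0.0, 2.757]
contact_force: [0.5, 0.3, 0.1]
gripper_width: 0.0847
grip_force: 0.0
```

Run:
```python
from h import *
im,d,K,T=grab("wrist","w6");P=cloud(d,K,T)
for m,q,cc in find(P):
    c,th,z,L=cylfit(q,.024);ph,g=slot(im,K,T,c,th,z);print("B",cc,c,np.degrees(th),z,L);print(" ".join(f"{int(a)}:{b:.0f}" for a,b in zip(ph,g) if b==b and a>0))
    mv(c[0],c[1],.032,np.pi+th)
```

```text
B [253.72923077 159.53292308] [0.40278832 0.31800626] -23.207641872520647 0.024680598273280487 0.09972592944014348
2:246 6:247 10:248 14:249 18:246 22:240 26:236 29:233 34:228 38:218 42:214 46:206 50:197 54:188 58:130 62:98 66:96 70:90 74:78 78:79 82:49 86:49 90:48 94:43
row [ 2.94 -6.23 19.73] 0.02
```

The housing has been knocked to about (0.403, 0.318). Taking another look.

Run:
```python
from h import *
im=load("w6")[0]; im2,d,K,T=grab("scene","s6");P=cloud(d,K,T)
for m,q,cc in find(P):
    c,th,z,L=cylfit(q,.024);ph,g=slot(im2,K,T,c,th,z);print("B",cc,c,np.degrees(th),z,L);print(" ".join(f"{int(a)}:{b:.0f}" for a,b in zip(ph,g) if b==b))
im,d,K,T=load("w6");P=cloud(d,K,T)
for m,q,cc in find(P):
    c,th,z,L=cylfit(q,.024);ph,g=slot(im,K,T,c,th,z);print(" ".join(f"{int(a)}:{b:.0f}" for a,b in zip(ph,g) if b==b))
u,v=map(int,cc)
cv2.imwrite("pics/c6.png",np.hstack([cv2.resize(im[80:260,150:370],(440,360)),cv2.resize(im2[180:300,380:500],(360,360),interpolation=2)])[:,:,::-1])
```

```text
B [423.1175 220.72  ] [0.40231558 0.30487481] -23.19720043497509 0.0242615694181682 0.0973065213756589
-62:103 -58:103 -54:103 -50:103 -46:106 -42:106 -38:111 -34:111 -29:117 -26:117 -22:123 -18:123 -14:125 -10:125 -6:125 -2:131 2:131 6:131 10:139 14:142 18:164 22:175 26:175 29:171 34:170 38:168 42:161 46:161 50:152 54:150 58:148 62:137 66:137 70:127 74:123 78:117 82:105 86:103 90:93 94:88 98:80 102:78 106:77 110:77
-74:77 -70:89 -66:94 -62:110 -58:127 -54:127 -50:135 -46:134 -42:134 -38:138 -34:127 -29:141 -26:144 -22:141 -18:172 -14:230 -10:233 -6:238 -2:243 2:246 6:247 10:248 14:249 18:246 22:240 26:236 29:233 34:228 38:218 42:214 46:206 50:197 54:188 58:130 62:98 66:96 70:90 74:78 78:79 82:49 86:49 90:48 94:43
```

View pics/c6.png

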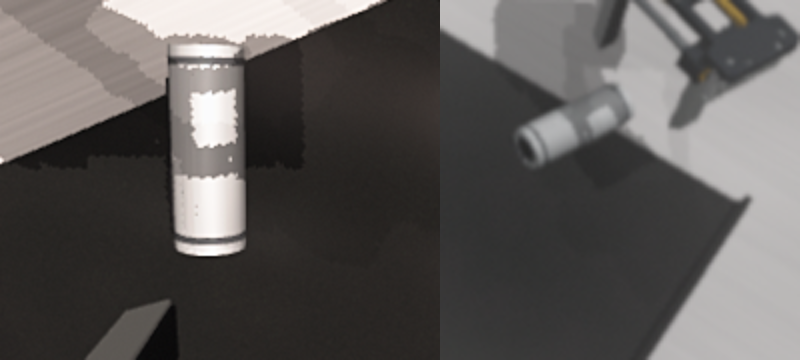

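Call:
move_arm(moves=[[0, 0, 0, 0, 0.1], [0, 0, 0, 0, 0.1], [0, 0, 0, 0, 0.1], [0, 0, 0, 0, 0.1]])

```text
time: 11.95
position: [0.4536, 0.3661, 0.2296]
orientation: [3.141, 0.0, 2.757]
contact_force: [-0.1, -0.4, -0.6]
gripper_width: 0.0846
grip_force: 0.0
```

Run:
```python
from h import *
for nm in("wrist","scene","wrist"):
    im,d,K,T=grab(nm,"x7"+nm);P=cloud(d,K,T)
    for m,q,cc in find(P,box=(.33,.5,.1,.45)):
        c,th,z,L=cylfit(q,.024);ph,g=slot(im,K,T,c,th,z);print(nm,cc,c,np.degrees(th),z,L);print(" ".join(f"{int(a)}:{b:.0f}" for a,b in zip(ph,g) if b==b))
```

```text
wrist [174.25637755 159.36352041] [0.37087296 0.23931893] -22.99194699851021 0.025066430325051316 0.09634517864520649
-62:120 -58:124 -54:124 -50:126 -46:132 -42:137 -38:140 -34:144 -29:148 -26:151 -22:151 -18:151 -14:154 -10:160 -6:170 -2:160 2:15 6:21 10:23 14:23 18:24 22:24 26:22 29:20 34:67 38:147 42:133 46:128 50:124 54:118 58:110 62:107 66:101 70:95 74:88 78:84 82:78 86:73 90:75 94:72 98:69 102:49 106:44
scene [406.46933333 200.55466667] [0.37194893 0.23043987] -22.80018039987807 0.025094621573149213 0.09554349830638159
-62:124 -58:122 -54:120 -50:120 -46:120 -42:120 -38:119 -34:117 -29:113 -26:111 -22:108 -18:98 -14:97 -10:85 -6:67 -2:62 2:58 6:56 10:57 14:67 18:83 22:106 26:115 29:121 34:123 38:123 42:122 46:121 50:120 54:117 58:114 62:111 66:110 70:104 74:104 78:101 82:97 86:96 90:95 94:95 98:95 102:96 106:91 110:87
wrist [164.60482251 161.85298058] [0.36835623 0.22789948] -20.958764643832314 0.02548427434694765 0.08957148336315542
-62:159 -58:159 -54:161 -50:163 -46:190 -42:152 -38:130 -34:106 -29:38 -26:21 -22:21 -18:23 -14:23 -10:22 -6:23 -2:20 2:17 6:55 10:187 14:179 18:171 22:168 26:166 29:151 34:149 38:147 42:141 46:132 50:129 54:123 58:118 62:114 66:107 70:103 74:97 78:94 82:90 86:86 90:78 94:76 98:71 102:65 106:64 110:64
```

```bash
cat > lk.py <<'E'
from h import *
import sys
fn=sys.argv[1]
for nm in sys.argv[2:]:
    im,d,K,T=grab(nm,fn+nm);P=cloud(d,K,T)
    for m,q,cc in find(P,.028,.05,box=(.25,.5,.0,.45)):
        if abs(T[0,3]-.4)<.05 and 0: continue
        c,th,z,L=cylfit(q,.024)
        if L<.07 or L>.13: continue
        ph,g=slot(im,K,T,c,th,z);k=[int(a) for a,b in zip(ph,g) if b<65];print(nm,cc.round(),c.round(4),np.degrees(th).round(1),z.round(4),L.round(3),"dark",k)
E
python3 lk.py x8 wrist wrist wrist wrist wrist wrist top scene
```

```text
wrist [159. 151.] [0.3574 0.2274] -20.2 0.0247 0.107 dark [-46, -42, -38, -34, -29, -26, -22, -18, -14, -10, 98, 102, 106, 110]
wrist [ 31. 236.] [0.3895 0.0424] 6.0 0.0118 0.071 dark [34]
wrist [155. 151.] [0.3559 0.2236] -20.5 0.0244 0.107 dark [-62, -58, -54, -50, -46, -42, -38, -34, -29, -26, -22, 98, 102, 106, 110]
wrist [151. 151.] [0.3545 0.2201] -20.4 0.0242 0.107 dark [-58, -54, -50, -46, -42, -38, -34]
wrist [148. 151.] [0.3532 0.2169] -20.5 0.024 0.107 dark [-50, -46, 102, 106, 110]
wrist [ 31. 236.] [0.3896 0.0421] 6.6 0.0118 0.071 dark [34]
wrist [145. 151.] [0.3519 0.2139] -20.5 0.0239 0.107 dark [102, 106, 110]
wrist [ 31. 237.] [0.39   0.0418] 5.5 0.012 0.071 dark [38]
wrist [142. 151.] [0.3509 0.2112] -20.5 0.0238 0.107 dark [94, 98]
top [274. 266.] [0.3526 0.2087] -23.2 0.023 0.106 dark [-90, -86, -82, -78, -74, -70, -66, -62, 66, 70, 74, 78, 82]
scene [402. 192.] [0.3514 0.2032] -19.9 0.0239 0.11 dark []
```

Call:
move_arm(moves=[[0, 0, 0, 0, 0.1], [0, 0, 0, 0, 0.1], [0, 0, 0, 0, 0.1], [0, 0, 0, 0, 0.1], [0, 0, 0, 0, 0.1], [0, 0, 0, 0, 0.1]])

```text
time: 13.1
position: [0.4534, 0.3663, 0.2295]
orientation: [3.142, -0.0, 2.758]
contact_force: [-0.1, -0.1, 0.6]
gripper_width: 0.0844
grip_force: 0.0
```

```bash
python3 lk.py x9 top scene wrist top
python3 - <<'E'
from h import *
im=load("x9wrist")[0]; im2=load("x9scene")[0]; im3=load("x9top")[0]
cv2.imwrite("pics/c9.png",np.hstack([cv2.resize(im[60:260,0:220],(264,240)),cv2.resize(im2[130:250,330:450],(240,240),interpolation=2),cv2.resize(im3[160:300,195:335],(240,240),interpolation=2)])[:,:,::-1])
E
```

```text
top [278. 268.] [0.3467 0.1941] -22.4 0.023 0.107 dark [-90, -86, -82, -78, -74, -70, -66, 66, 70, 74]
scene [399. 189.] [0.3461 0.1911] -20.6 0.0232 0.111 dark []
wrist [125. 151.] [0.3441 0.1941] -20.5 0.0234 0.107 dark [94, 98, 102]
wrist [ 32. 237.] [0.3903 0.0418] 3.9 0.0121 0.071 dark [38]
top [278. 269.] [0.3456 0.1934] -22.5 0.0224 0.107 dark [-82, -78, -74, -70, -66, -62]
```

View pics/c9.png

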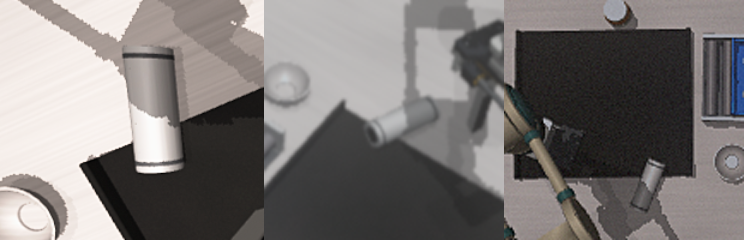

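Run:
```python
from h import *
mv(.346,.1925,.15,np.radians(159.3));
```

```text
row [  3.45 -20.15   7.95] -0.023
```

Call:
move_arm(moves=[[1, -5, 3, -0.023, 0.1], [2, -10, 5, -0.023, 0.1], [3, -15, 7, -0.023, 0.1], [3.4, -18, 8, -0.023, 0.1], [3.4, -20, 8, -0.023, 0.1], [3.4, -20.1, 8, -0.023, 0.1], [3.4, -20.1, 8, -0.023, 0.1], [3.4, -20.1, 8, -0.023, 0.1]])

```text
time: 14.1
position: [0.3483, 0.1938, 0.1502]
orientation: [3.14, 0.002, 2.781]
contact_force: [0.2, 0.3, 0.5]
gripper_width: 0.0845
grip_force: 0.0
```

```bash
python3 lk.py x10 wrist scene wrist wrist; python3 -c "
from h import *
print(get_obs()['position'])"
```

```text
wrist [309. 198.] [0.3438 0.1943] -22.2 0.0233 0.108 dark []
wrist [213. 378.] [0.4602 0.0402] 87.8 0.039 0.077 dark [-50, -46, -42, 46, 74, 78, 82, 86, 90, 94, 98, 102, 106, 110]
scene [399. 189.] [0.3472 0.1906] -19.5 0.0236 0.108 dark []
wrist [309. 199.] [0.3438 0.1943] -22.2 0.0233 0.107 dark []
wrist [213. 379.] [0.4601 0.0402] 87.9 0.0391 0.077 dark [-50, -46, -42, 46, 74, 78, 82, 86, 90, 94, 98, 102, 106, 110]
wrist [309. 199.] [0.3437 0.1943] -22.2 0.0233 0.108 dark []
wrist [213. 380.] [0.4601 0.0404] 87.9 0.039 0.077 dark [-50, -46, -42, 74, 78, 82, 86, 90, 94, 98, 102, 106, 110]
[0.34734726 0.19350256 0.14957884]
```

Call:
move_arm(moves=[[0.2, 0, 4, 0.02, 0.1], [0.2, 0, 8, 0.02, 0.1], [0.2, 0, 10, 0.02, 0.1], [0.2, 0, 11.5, 0.02, 0.1], [0.2, 0, 11.7, 0.02, 0.25], [0.2, 0, 11.7, 0.02, 0.4], [0.2, 0, 11.7, 0.02, 0.5], [0.2, 0, 11.7, 0.02, 0.54], [0.2, 0, 11.7, 0.02, 0.58], [0.2, 0, 11.7, 0.02, 0.8], [0.2, 0, 11.7, 0.02, 0.8], [0.2, 0, 11.7, 0.02, 0.8], [0.2, 0, 10, 0.02, 0.8], [0.2, 0, 7, 0.02, 0.8], [0.2, 0, 4, 0.02, 0.8], [0.2, 0, 1, 0.02, 0.8], [0.2, 0, 1, 0.02, 0.8]])

```text
time: 16.0
position: [0.3472, 0.1943, 0.1423]
orientation: [3.136, 0.006, 2.761]
contact_force: [0.5, 0.7, -2.7]
gripper_width: 0.0393
grip_force: 30.0
```

Run:
```python
from h import *
o=get_obs();print(o["gripper_width"],o["grip_force"])
mv(.5,.22,.12,np.pi-.03);
```

```text
0.03929311412373017 29.991435706615448
row [-13.22   8.05   2.34] -0.351
```

Call:
move_arm(moves=[[-3, 2, 0, -0.08, 0.8], [-6, 4, 0, -0.16, 0.8], [-9, 6, 0, -0.24, 0.8], [-12, 8, 0, -0.32, 0.8], [-13.2, 8, 1, -0.351, 0.8], [-13.2, 8, 3, -0.351, 0.8], [-13.2, 8, 6, -0.351, 0.8], [-13.2, 8, 8.5, -0.351, 0.8], [-13.2, 8, 9.5, -0.351, 0.8], [-13.2, 8, 10.2, -0.351, 0.8], [-13.2, 8, 10.5, -0.351, 0.8], [-13.2, 8, 10.5, -0.351, 0.8], [-13.2, 8, 10.5, -0.351, 0.8]])

```text
time: 17.3
position: [0.4978, 0.2189, 0.0353]
orientation: [3.141, 0.002, 3.112]
contact_force: [-0.4, 0.4, -2.2]
gripper_width: 0.0393
grip_force: 30.0
```

Run:
```python
from h import *
o=get_obs();print(o["position"],o["orientation"])
look("w11",box=(.42,.6,.15,.3),hi=.045)
```

```text
[0.49781985 0.21893549 0.03531319] [3.14071499e+00 2.09208475e-03 3.11175944e+00]
tcp [0.4979 0.219  0.0353] 3.112 w 0.03932158915666117
wrist [312. 226.] c [0.4827 0.2208] th -1.7 z 0.0253 L 0.08
-82:65 -78:74 -74:85 -70:101 -66:108 -62:111 -58:114 -54:119 -50:122 -46:132 -42:133 -38:137 -34:142 -29:147 -26:152 -22:152 -18:151 -14:155 -10:159 -6:163 -2:164 2:165 6:164 10:163 14:160 18:156 22:151 26:148 29:144 34:143 38:136 42:133 46:130 50:125 54:119 58:117 62:114 66:105 70:97 74:49 78:33 82:31
```

Call:
move_arm(moves=[[0, 0, 0.1, 0, 0.8], [0, 0, 0.1, 0, 0.56], [0, 0, 0.1, 0, 0.54], [0, 0, 0.1, 0, 0.52], [0, 0, 0.1, 0, 0.52], [0, 0.2, 0.1, 0, 0.52], [0, 0.4, 0.1, 0, 0.52], [0, 0.7, 0.1, 0, 0.52], [0, 1.0, 0.1, 0, 0.52], [0, 1.3, 0.1, 0, 0.52], [0, 1.6, 0.1, 0, 0.52], [0, 1.9, 0.1, 0, 0.52], [0, 2.2, 0.1, 0, 0.52], [0, 2.5, 0.1, 0, 0.52], [0, 2.8, 0.1, 0, 0.52], [0, 3.1, 0.1, 0, 0.52], [0, 3.4, 0.1, 0, 0.52], [0, 3.6, 0.1, 0, 0.52], [0, 3.7, 0.1, 0, 0.52], [0, 3.7, 0.1, 0, 0.52]])

```text
time: 19.35
position: [0.4982, 0.2558, 0.0335]
orientation: [3.141, 0.0, 3.112]
contact_force: [0.5, -0.1, 0.3]
gripper_width: 0.0449
grip_force: 0.0
```

Run:
```python
from h import *
look("w12",box=(.42,.495,.17,.33),hi=.045)
```

```text
tcp [0.4982 0.2556 0.0335] 3.112 w 0.04531447749725612
wrist [309. 207.] c [0.4691 0.2557] th -2.6 z 0.0248 L 0.05
-82:65 -78:83 -74:105 -70:137 -66:201 -62:226 -58:230 -54:241 -50:188 -46:66 -42:71 -38:71 -34:74 -29:73 -26:77 -22:79 -18:79 -14:73 -10:255 -6:252 -2:253 2:253 6:255 10:255 14:255 18:254 22:253 26:252 29:251 34:250 38:250 42:248 46:247 50:245 54:245 58:243 62:240 66:237 70:236 74:230 78:220 82:217
wrist [366. 246.] c [0.4694 0.2817] th -79.4 z 0.037 L 0.013
-98:111 -94:99 -90:101 -86:101 -82:73 -78:72 -74:73 -70:75 -66:105 -62:103 -58:105 -54:102 -50:104 -46:70 -42:69 -38:79 -34:96 -29:98 -26:105 -22:107 -18:106 -14:105 -10:109 -6:112 -2:108 2:105 6:104 10:101 14:108 18:107 22:109 26:116 29:119 34:115 38:112 42:108 46:108 50:125 54:124 58:122 62:122
wrist [257. 246.] c [0.4683 0.2353] th 74.1 z 0.0368 L 0.013
-62:63 -58:62 -54:61 -50:61 -46:62 -42:62 -38:63 -34:62 -29:62 -26:62 -22:63 -18:63 -14:62 -10:62 -6:63 -2:62 2:63 6:64 10:65 14:65 18:68 22:75 26:69 29:73 34:79 38:74 42:73 46:73 50:113 54:230 58:240 62:188 66:132 70:133 74:133 78:127 82:136 86:147 90:147 94:149 98:149
```

Call:
move_arm(moves=[[0, 0.2, 0, 0, 0.52], [0, 0.4, 0, 0, 0.52], [0, 0.6, 0, 0, 0.52], [0, 0.8, 0, 0, 0.52], [0, 1.0, 0, 0, 0.52], [0, 1.1, 0, 0, 0.52], [0, 1.2, 0, 0, 0.52], [0, 1.2, 0, 0, 0.52], [0, 1.2, 0, 0, 0.52]])

```text
time: 20.3
position: [0.4985, 0.2676, 0.0335]
orientation: [3.142, -0.0, 3.112]
contact_force: [1.0, -0.9, 0.3]
gripper_width: 0.0448
grip_force: 0.0
```

Run:
```python
from h import *
look("w13",box=(.42,.495,.22,.3),hi=.045)
```

```text
tcp [0.4985 0.2676 0.0335] 3.112 w 0.0449289867640414
wrist [307. 204.] c [0.4693 0.2677] th -1.7 z 0.0245 L 0.05
-82:141 -78:148 -74:192 -70:227 -66:234 -62:234 -58:235 -54:238 -50:241 -46:245 -42:247 -38:247 -34:248 -29:249 -26:251 -22:252 -18:254 -14:94 -10:79 -6:97 -2:96 2:98 6:156 10:156 14:163 18:79 22:255 26:250 29:251 34:250 38:248 42:248 46:246 50:246 54:239 58:237 62:234 66:234 70:224 74:143 78:108 82:109
wrist [257. 246.] c [0.4685 0.2467] th 75.1 z 0.0368 L 0.013
-62:106 -58:106 -54:105 -50:105 -46:85 -42:90 -38:64 -34:64 -29:64 -26:66 -22:64 -18:66 -14:64 -10:64 -6:63 -2:65 2:64 6:65 10:65 14:66 18:69 22:73 26:75 29:71 34:80 38:80 42:76 46:72 50:73 54:80 58:196 62:155 66:123 70:126 74:128 78:114 82:138 86:148 90:145 94:141 98:141
wrist [362. 246.] c [0.471  0.2878] th -68.9 z 0.0366 L 0.01
-98:133 -94:133 -90:149 -86:149 -82:137 -78:136 -74:137 -70:125 -66:200 -62:233 -58:234 -54:71 -50:83 -46:84 -42:87 -38:88 -34:76 -29:78 -26:81 -22:85 -18:90 -14:93 -10:94 -6:74 -2:86 2:87 6:85 10:83 14:80 18:80 22:80 26:80 29:89 34:105 38:132 42:135 46:111 50:108 54:111 58:111 62:108
```

Call:
move_arm(moves=[[0, 0, 0, 0, 0.54], [0, 0, 0, 0, 0.56], [0, 0, 0, 0, 0.58], [0, 0, 0, 0, 0.7], [0, 0, 0, 0, 0.8], [0, 0, 0, 0, 0.8], [0, 0, 0, 0, 0.8], [0, 0, -1, 0, 0.8], [0, 0, -3, 0, 0.8], [0, 0, -6, 0, 0.8], [0, 0, -10, 0, 0.8], [0, 0, -14, 0, 0.8], [0, 0, -18, 0, 0.8], [0, 0, -18, 0, 0.8]])

```text
time: 21.75
position: [0.5016, 0.269, 0.22]
orientation: [3.137, 0.011, 3.112]
contact_force: [0.7, 0.3, -2.1]
gripper_width: 0.0391
grip_force: 30.0
```

Run:
```python
from h import *
mv(.564,-.184,.21,3.112)
```

```text
row [ -7.57 -45.1    0.85] -0.0
```

Call:
move_arm(moves=[[-0.5, -4, 0.8, 0, 0.8], [-1, -8, 0.8, 0, 0.8], [-2, -12, 0.8, 0, 0.8], [-3, -16, 0.8, 0, 0.8], [-4, -20, 0.8, 0, 0.8], [-5, -24, 0.8, 0, 0.8], [-6, -28, 0.8, 0, 0.8], [-7, -32, 0.8, 0, 0.8], [-7.8, -36, 0.8, 0, 0.8], [-7.8, -40, 0.8, 0, 0.8], [-7.8, -43, 0.8, 0, 0.8], [-7.8, -45, 0.8, 0, 0.8], [-7.8, -45.1, 0.8, 0, 0.8], [-7.8, -45.1, 0.8, 0, 0.8], [-7.8, -45.1, 0.8, 0, 0.8]])

```text
time: 23.25
position: [0.5626, -0.184, 0.2049]
orientation: [3.14, -0.001, 3.113]
contact_force: [0.4, 0.9, -3.0]
gripper_width: 0.0399
grip_force: 30.0
```

Run:
```python
from h import *
o=get_obs();print(o["gripper_width"],o["orientation"]);mv(.564,-.184,.0905,3.112)
im,d,K,T=grab("wrist","w14");P=cloud(d,K,T)
for box in((.44,.65,-.3,-.11),(.48,.65,-.1,.02)):
  for lo,hi in((.19,.21),(.085,.11)):
    for m,q,cc in find(P,lo,hi,box):
        c,th,z,L=cylfit(q,lo);ph,g=slot(im,K,T,c,th,z);print(lo,cc.round(),c.round(4),np.degrees(th).round(1),z.round(4),L.round(3),[int(a) for a,b in zip(ph,g) if b<95 and abs(a)<60])
hsv=cv2.cvtColor(im,cv2.COLOR_RGB2HSV)
b=(hsv[...,0]>100)&(hsv[...,0]<130)&(hsv[...,1]>120)
q=P[b];w=q[(q[:,2]>.075)&(q[:,2]<.09)]
for s in(w[w[:,1]>-.1],w[w[:,1]<-.1]):
    if len(s): print(np.percentile(s,[2,50,98],axis=0).round(4))
```

```text
0.03994098636047151 [ 3.14003011e+00 -1.17390298e-03  3.11260886e+00]
row [-1.500e-01 -1.000e-02  1.144e+01] 0.001
0.19 [311. 228.] [ 0.5494 -0.1823] -1.6 0.1958 0.082 [-6, -2, 2, 6, 10, 14, 18, 22, 26]
0.085 [476. 203.] [ 0.5668 -0.0393] -1.6 0.0835 0.108 [-26, -22, -18, -14, -10, -6, -2, 2, 6, 54, 58]
[[0.4957 0.0066 0.0757]
 [0.5492 0.01   0.0835]
 [0.6447 0.0141 0.0852]]
[[ 0.4856 -0.2363  0.0756]
 [ 0.5341 -0.2323  0.0836]
 [ 0.5896 -0.2294  0.085 ]]
```

Call:
move_arm(moves=[[-0.1, 0.05, 3, 0, 0.8], [-0.1, 0.05, 6, 0, 0.8], [-0.1, 0.05, 9, 0, 0.8], [-0.1, 0.05, 10, 0, 0.8], [-0.1, 0.05, 10.6, 0, 0.8], [-0.1, 0.05, 11, 0, 0.8], [-0.1, 0.05, 11.2, 0, 0.8], [-0.1, 0.05, 11.3, 0, 0.8], [-0.1, 0.05, 11.4, 0, 0.8], [-0.1, 0.05, 11.4, 0, 0.8]])

```text
time: 24.3
position: [0.5644, -0.1852, 0.092]
orientation: [-3.141, 0.001, 3.112]
contact_force: [-0.3, 0.0, -2.0]
gripper_width: 0.0393
grip_force: 30.0
```

Call:
move_arm(moves=[[0, 0.1, 0.1, 0, 0.8], [0, 0.1, 0.2, 0, 0.8], [0, 0.1, 0.2, 0, 0.8], [0, 0.1, 0.2, 0, 0.8]])

```text
time: 24.7
position: [0.5645, -0.1847, 0.0917]
orientation: [-3.14, 0.002, 3.112]
contact_force: [-2.5, 0.5, 8.6]
gripper_width: 0.0394
grip_force: 30.0
```

Seated (8.6 N contact). Releasing and checking.

Call:
move_arm(moves=[[0, 0, 0, 0, 0.56], [0, 0, 0, 0, 0.53], [0, 0, 0, 0, 0.5], [0, 0, 0, 0, 0.46], [0, 0, 0, 0, 0.42], [0, 0, 0, 0, 0.38], [0, 0, 0, 0, 0.38], [0, 0, -1, 0, 0.38], [0, 0, -3, 0, 0.38], [0, 0, -6, 0, 0.38], [0, 0, -10, 0, 0.38], [0, 0, -14, 0, 0.38], [0, 0, -17, 0, 0.38], [0, 0, -17, 0, 0.38]])

```text
time: 26.1
position: [0.5665, -0.1851, 0.2655]
orientation: [-3.137, 0.01, 3.112]
contact_force: [-0.3, -0.1, -0.4]
gripper_width: 0.0585
grip_force: 0.0
```

```bash
cat > tr.py <<'E'
from h import *
import sys
print(get_obs()["position"])
for nm in sys.argv[2:]:
    im,d,K,T=grab(nm,sys.argv[1]+nm);P=cloud(d,K,T)
    for m,q,cc in find(P,.088,.11,(.48,.65,-.45,.02)):
        c,th,z,L=cylfit(q,.082)
        if L<.05 or L>.13: continue
        ph,g=slot(im,K,T,c,th,z);print(nm,cc.round(),c.round(4),np.degrees(th).round(1),z.round(4),L.round(3),[int(a) for a,b in zip(ph,g) if b<95 and abs(a)<60])
E
python3 tr.py t15 wrist scene top
```

```text
[ 0.56647392 -0.18512751  0.26549015]
wrist [451. 183.] [ 0.5672 -0.039 ] -1.6 0.0835 0.108 [-26, -22, -18, -14, -10, -6, -2, 2, 6]
wrist [313. 185.] [ 0.565  -0.1829] -1.7 0.0833 0.108 [-6, -2, 2, 6, 10, 14, 18, 22]
scene [251. 161.] [ 0.5674 -0.1859] -1.1 0.0835 0.108 [-2, 2, 6, 10, 14, 18, 22, 26]
scene [289. 186.] [ 0.5696 -0.0415] -1.4 0.0836 0.109 [-22, -18, -14, -10, -6, -2, 2]
top [342. 204.] [ 0.5689 -0.0388] -1.3 0.0823 0.106 [-58, -54, -50, -22, -18, -14, -10, -6, -2, 2, 6, 58]
```

Both slots are about 10° from up, inside the 20° limit. Next I'll move behind the tray's +y wall.

Call:
move_arm(moves=[[0, 5, 0, 0, 0.6], [0, 10, 0, 0, 1], [0, 15, 0, 0, 1], [0, 20, 0, 0, 1], [0, 24, 0, 0, 1], [0, 25, 3, 0, 1], [0, 25, 7, 0, 1], [0, 25, 11, 0, 1], [0, 25, 15, 0, 1], [0, 25, 18, 0, 1], [0, 25, 19.2, 0, 1], [0, 25, 19.2, 0, 1], [0, 25, 19.2, 0, 1]])

```text
time: 27.55
position: [0.5721, 0.0658, 0.0679]
orientation: [3.141, 0.001, 3.112]
contact_force: [0.6, 0.7, 0.7]
gripper_width: 0.0003
grip_force: 0.0
```

Call:
move_arm(moves=[[0, -1, -0.4, 0, 1], [0, -2, -0.4, 0, 1], [0, -3, -0.4, 0, 1], [0, -3.4, -0.4, 0, 1], [0, -3.8, -0.4, 0, 1], [0, -4.2, -0.4, 0, 1], [0, -4.7, -0.4, 0, 1], [0, -5.3, -0.4, 0, 1], [0, -6, -0.4, 0, 1], [0, -6.8, -0.4, 0, 1], [0, -7.6, -0.4, 0, 1], [0, -8.4, -0.4, 0, 1], [0, -9.2, -0.4, 0, 1], [0, -10, -0.4, 0, 1], [0, -10.8, -0.4, 0, 1], [0, -11.6, -0.4, 0, 1], [0, -12.2, -0.4, 0, 1], [0, -12.6, -0.4, 0, 1], [0, -12.8, -0.4, 0, 1], [0, -12.8, -0.4, 0, 1]])

```text
time: 29.55
position: [0.5676, -0.0632, 0.0713]
orientation: [-3.14, -0.0, 3.112]
contact_force: [0.4, -0.8, 0.2]
gripper_width: 0.0006
grip_force: 0.0
```

```bash
python3 tr.py t16 wrist scene
```

```text
[ 0.56762728 -0.0632351   0.07125304]
wrist [168. 232.] [ 0.5426 -0.1272] -2.0 0.0833 0.065 [-26, -22, -18, -14, -10, -6, -2, 2, 6, 10]
scene [230. 147.] [ 0.5644 -0.2732] -2.0 0.0833 0.109 [-2, 2, 6, 10, 14, 18]
scene [260. 175.] [ 0.5922 -0.1305] -0.9 0.0836 0.059 [-22, -18, -14, -10, -6, -2, 2, 6]
```

Call:
move_arm(moves=[[0, -0.4, 0, 0, 1], [0, -0.9, 0, 0, 1], [0, -1.5, 0, 0, 1], [0, -2.3, 0, 0, 1], [0, -3.1, 0, 0, 1], [0, -3.9, 0, 0, 1], [0, -4.7, 0, 0, 1], [0, -5.5, 0, 0, 1], [0, -6.3, 0, 0, 1], [0, -7.1, 0, 0, 1], [0, -7.9, 0, 0, 1], [0, -8.7, 0, 0, 1], [0, -9.5, 0, 0, 1], [0, -10.2, 0, 0, 1], [0, -10.8, 0, 0, 1], [0, -11.3, 0, 0, 1], [0, -11.7, 0, 0, 1], [0, -12, 0, 0, 1], [0, -12.2, 0, 0, 1], [0, -12.2, 0, 0, 1]])

```text
time: 31.65
position: [0.5648, -0.1851, 0.0719]
orientation: [-3.14, 0.002, 3.112]
contact_force: [0.4, 0.2, -0.3]
gripper_width: 0.0004
grip_force: 0.0
```

```bash
python3 tr.py t17 scene
python3 - <<'E'
from h import *
im,d,K,T=grab("wrist","w17");im2=load("t17scene")[0]
cv2.imwrite("pics/c17.png",np.hstack([cv2.resize(im,(440,275)),cv2.resize(im2[80:205,150:350],(440,275),interpolation=2)])[:,:,::-1][:,:800])
E
```

```text
[ 0.564755   -0.18507404  0.07188858]
scene [202. 128.] [ 0.5613 -0.395 ] -2.6 0.0835 0.109 [2, 6, 10, 14, 18]
scene [229. 155.] [ 0.5913 -0.2519] 1.1 0.0829 0.053 [-26, -22, -18, -14, -10, -6, -2, 2, 6]
```

View pics/c17.png

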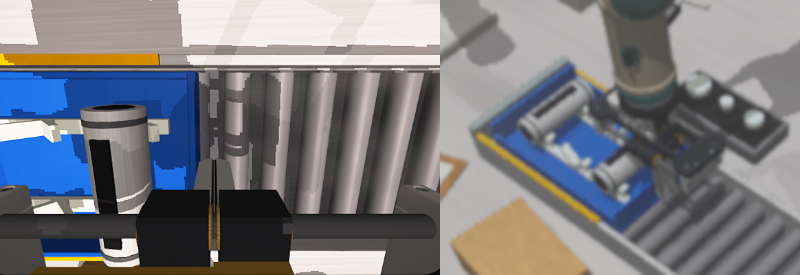

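The tray is close to the stop. Creeping until the force rises.

Call:
move_arm(moves=[[0, -0.2, 0, 0, 1], [0, -0.4, 0, 0, 1], [0, -0.6, 0, 0, 1], [0, -0.8, 0, 0, 1], [0, -1.0, 0, 0, 1], [0, -1.2, 0, 0, 1], [0, -1.2, 0, 0, 1]])

```text
time: 32.45
position: [0.5635, -0.1967, 0.0713]
orientation: [-3.141, -0.0, 3.112]
contact_force: [0.3, -0.1, -0.9]
gripper_width: 0.0005
grip_force: 0.0
```

Call:
move_arm(moves=[[0, -0.2, 0, 0, 1], [0, -0.4, 0, 0, 1], [0, -0.6, 0, 0, 1], [0, -0.7, 0, 0, 1], [0, -0.7, 0, 0, 1]])

```text
time: 32.95
position: [0.5633, -0.2035, 0.0713]
orientation: [-3.141, -0.0, 3.112]
contact_force: [0.3, 0.1, 0.5]
gripper_width: 0.0001
grip_force: 0.0
```

Call:
move_arm(moves=[[0, -0.2, 0, 0, 1], [0, -0.4, 0, 0, 1], [0, -0.5, 0, 0, 1], [0, -0.6, 0, 0, 1]])

```text
time: 33.35
position: [0.5631, -0.209, 0.0713]
orientation: [3.141, -0.0, 3.112]
contact_force: [-0.3, 2.9, 0.7]
gripper_width: 0.0006
grip_force: 1.6
```

```bash
python3 tr.py t18 wrist scene;  python3 - <<'E'
from h import *
for fn in("t18scene","t18wrist"):
    im,d,K,T=load(fn);P=cloud(d,K,T)
    for x in(.53,.6):
        m=(abs(P[...,0]-x)<.02)&(P[...,1]<-.40)&(P[...,1]>-.52)&(P[...,2]>.05)
        q=P[m]
        for y in np.arange(-.5,-.40,.006):
            s=q[abs(q[:,1]-y)<.003]
            if len(s): print(fn,x,round(y,3),len(s),s[:,2].max().round(3),im[m][abs(q[:,1]-y)<.003].mean(0).astype(int))
E
```

```text
[ 0.5631328  -0.20898366  0.07134209]
wrist [168. 232.] [ 0.5382 -0.2728] -2.0 0.0833 0.065 [-26, -22, -18, -14, -10, -6, -2, 2, 6, 10]
scene [197. 124.] [ 0.561  -0.4189] -1.1 0.0837 0.108 [2, 6, 10, 14, 18, 22]
scene [223. 151.] [ 0.5905 -0.2763] 0.7 0.0834 0.054 [-26, -22, -18, -14, -10, -6, -2, 2, 6]
t18scene 0.53 -0.47 34 0.087 [ 82  94 125]
t18scene 0.53 -0.464 39 0.088 [ 71  84 117]
t18scene 0.53 -0.458 2 0.088 [ 66  82 123]
t18scene 0.53 -0.434 1 0.095 [102 108 122]
t18scene 0.53 -0.428 8 0.102 [111 115 124]
t18scene 0.53 -0.422 7 0.106 [117 119 123]
t18scene 0.53 -0.416 28 0.11 [103 103 106]
t18scene 0.53 -0.41 26 0.109 [122 123 124]
t18scene 0.53 -0.404 54 0.103 [144 145 146]
t18scene 0.6 -0.476 2 0.083 [ 99 108 134]
t18scene 0.6 -0.47 72 0.086 [ 74  85 115]
t18scene 0.6 -0.464 21 0.088 [ 67  77 103]
t18scene 0.6 -0.458 9 0.062 [70 70 76]
t18scene 0.6 -0.452 1 0.061 [66 66 72]
t18scene 0.6 -0.44 4 0.089 [ 84  93 113]
t18scene 0.6 -0.434 9 0.1 [103 105 112]
t18scene 0.6 -0.428 15 0.104 [105 107 113]
t18scene 0.6 -0.422 22 0.105 [112 114 119]
t18scene 0.6 -0.416 28 0.107 [114 115 117]
t18scene 0.6 -0.41 43 0.107 [127 128 130]
t18scene 0.6 -0.404 63 0.104 [128 130 132]
```

Call:
move_arm(moves=[[0, -0.15, 0, 0, 1], [0, -0.3, 0, 0, 1], [0, -0.3, 0, 0, 1]])

```text
time: 33.75
position: [0.5631, -0.2091, 0.0714]
orientation: [3.136, -0.0, 3.11]
contact_force: [0.4, 9.1, 2.1]
gripper_width: 0.0004
grip_force: 4.4
```

Call:
move_arm(moves=[[0, -0.2, 0, 0, 1], [0, -0.2, 0, 0, 1]])

```text
time: 33.95
position: [0.5631, -0.2091, 0.0714]
orientation: [3.132, -0.001, 3.11]
contact_force: [0.3, 12.8, 3.5]
gripper_width: 0.0006
grip_force: 6.6
```

Call:
move_arm(moves=[[0, 1, 0, 0, 1], [0, 3, 0, 0, 1], [0, 4, 0, 0, 1], [0, 4, -4, 0, 1], [0, 4, -9, 0, 1], [0, 4, -14, 0, 1], [0, 4, -18, 0, 1], [4, 2, -18, 0, 1], [9, 0, -18, 0, 1], [14, -2, -18, 0, 1], [18, -3, -18, 0, 1], [18, -3, -18, 0, 1], [18, -3, -18, 0, 1]])

```text
time: 35.25
position: [0.3822, -0.2395, 0.2521]
orientation: [-3.14, 0.002, 3.11]
contact_force: [1.4, 0.1, -0.3]
gripper_width: 0.0003
grip_force: 0.0
```

Run:
```python
from h import *
im,d,K,T=grab("wrist","w19");P=cloud(d,K,T);print(get_obs()["position"])
k=(im.min(-1)>120)&(P[...,0]>.33)&(P[...,0]<.43)&(P[...,1]<-.14)&(P[...,1]>-.34)&(P[...,2]>.031)
n,l,s,c=cv2.connectedComponentsWithStats(k.astype(np.uint8))
for i in range(1,n):
    if s[i,4]>60: print(c[i].round(),s[i,2:],P[l==i].mean(0).round(4),np.ptp(P[l==i],axis=0).round(3))
cv2.imwrite("pics/w19s.png",im[:,:,::-1])
m=(P[...,0]>.33)&(P[...,0]<.43)&(P[...,1]<-.14)&(P[...,1]>-.34)
print(np.histogram(P[m][:,2],bins=np.arange(-.005,.06,.005)))
```

```text
[ 0.38309966 -0.23927978  0.25195112]
[261. 179.] [ 33  33 850] [ 0.3746 -0.2938  0.0527] [0.037 0.038 0.013]
[358. 178.] [ 24  24 447] [ 0.377  -0.1861  0.0528] [0.026 0.026 0.005]
[311. 179.] [ 18  17 226] [ 0.376  -0.2379  0.0527] [0.018 0.019 0.006]
(array([ 237, 1839,   44,   28,   53,   57,  761, 5760,   67, 1938,   69,
       1551]), array([-0.005,  0.   ,  0.005,  0.01 ,  0.015,  0.02 ,  0.025,  0.03 ,
        0.035,  0.04 ,  0.045,  0.05 ,  0.055]))
```

View pics/w19s.png

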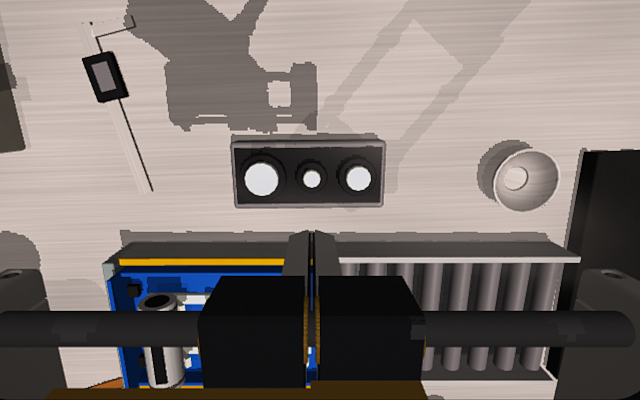

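Run:
```python
from h import *
for x,y in((.3746,-.2938),(.377,-.1861),(.376,-.2379)): mv(x,y,.085)
```

```text
row [ 0.72 -5.45 16.7 ] 0
row [ 0.8   5.32 16.69] 0
row [ 0.75  0.14 16.69] 0
```

Call:
move_arm(moves=[[0.7, -4, 3, 0, 1], [0.7, -5.4, 8, 0, 1], [0.7, -5.4, 12, 0, 1], [0.7, -5.4, 15.5, 0, 1], [0.7, -5.4, 16.5, 0, 1], [0.7, -5.4, 16.5, 0, 1], [0.7, -5.4, 16.5, 0, 1]])

```text
time: 36.0
position: [0.3755, -0.2933, 0.0876]
orientation: [-3.14, 0.002, 3.113]
contact_force: [0.7, 0.3, -0.2]
gripper_width: 0.0005
grip_force: 0.0
```

Call:
move_arm(moves=[[0, 0, 0.8, 0, 1], [0, 0, 1.4, 0, 1], [0, 0, 1.7, 0, 1], [0, 0, 1.9, 0, 1], [0, 0, 2.1, 0, 1], [0, 0, 2.3, 0, 1], [0, 0, 2.3, 0, 1], [0, 0, 2.3, 0, 1]])

```text
time: 36.8
position: [0.3742, -0.2927, 0.065]
orientation: [-3.141, 0.001, 3.112]
contact_force: [-1.2, 2.2, 14.2]
gripper_width: 0.0006
grip_force: 7.0
```

Lamp is fully down (14 N). Lifting and moving to focus.

Call:
move_arm(moves=[[0, 0, -1, 0, 1], [0, 0, -3, 0, 1], [0, 3, -3, 0, 1], [0, 7, -3, 0, 1], [-0.1, 10.6, -3, 0, 1], [-0.1, 10.6, -3, 0, 1], [-0.1, 10.6, -2.3, 0, 1], [-0.1, 10.6, -1.5, 0, 1], [-0.1, 10.6, -1, 0, 1], [-0.1, 10.6, -0.5, 0, 1], [-0.1, 10.6, -0.2, 0, 1], [-0.1, 10.6, 0, 0, 1], [-0.1, 10.6, 0, 0, 1], [-0.1, 10.6, 0, 0, 1]])

```text
time: 38.2
position: [0.3778, -0.1873, 0.0649]
orientation: [-3.14, -0.0, 3.112]
contact_force: [-5.3, 1.1, 17.7]
gripper_width: 0.0004
grip_force: 8.8
```

Focus is down. Capture next.

Call:
move_arm(moves=[[0, 0, -1, 0, 1], [0, 0, -3, 0, 1], [0, -2, -3, 0, 1], [0, -4, -3, 0, 1], [0, -5.1, -3, 0, 1], [0, -5.1, -3, 0, 1], [0, -5.1, -2.3, 0, 1], [0, -5.1, -1.5, 0, 1], [0, -5.1, -1, 0, 1], [0, -5.1, -0.5, 0, 1], [0, -5.1, -0.2, 0, 1], [0, -5.1, 0, 0, 1], [0, -5.1, 0, 0, 1], [0, -5.1, 0, 0, 1]])

```text
time: 39.6
position: [0.3759, -0.2364, 0.0649]
orientation: [3.14, -0.001, 3.112]
contact_force: [-4.0, 6.0, 18.5]
gripper_width: 0.0006
grip_force: 9.0
```

Call:
move_arm(moves=[[0, 0, -1, 0, 1], [0, 0, -3, 0, 1], [0.1, -2, -3, 0, 1], [0.1, -4, -3, 0, 1], [0.1, -5.6, -3, 0, 1], [0.1, -5.6, -3, 0, 1], [0.1, -5.6, -2.3, 0, 1], [0.1, -5.6, -1.5, 0, 1], [0.1, -5.6, -1, 0, 1], [0.1, -5.6, -0.5, 0, 1], [0.1, -5.6, -0.2, 0, 1], [0.1, -5.6, 0, 0, 1], [0.1, -5.6, 0, 0, 1], [0.1, -5.6, 0, 0, 1]])

```text
time: 41.0
position: [0.3732, -0.2922, 0.065]
orientation: [3.14, -0.001, 3.112]
contact_force: [-2.3, 5.1, 17.0]
gripper_width: 0.0007
grip_force: 8.4
```

Lamp pressed again. Lifting clear and checking the final state.

Call:
move_arm(moves=[[0, 0, -2, 0, 1], [0, 0, -6, 0, 1], [0, 2, -11, 0, 1], [0, 4, -16, 0, 1], [0, 5.5, -19, 0, 1], [0, 5.5, -19, 0, 1], [0, 5.5, -19, 0, 1]])

```text
time: 41.7
position: [0.3757, -0.2385, 0.254]
orientation: [-3.14, 0.002, 3.113]
contact_force: [-0.4, 0.4, -0.3]
gripper_width: 0.0003
grip_force: 0.0
```

```bash
python3 tr.py t20 wrist scene
python3 - <<'E'
from h import *
im,d,K,T=load("t20wrist");P=cloud(d,K,T)
k=(im.min(-1)>120)&(P[...,0]>.33)&(P[...,0]<.43)&(P[...,1]<-.14)&(P[...,1]>-.34)&(P[...,2]>.031)
n,l,s,c=cv2.connectedComponentsWithStats(k.astype(np.uint8))
for i in range(1,n):
    if s[i,4]>60: print(P[l==i].mean(0).round(4))
cv2.imwrite("pics/c20.png",load("t20scene")[0][:,:,::-1])
E
```

```text
[ 0.37573237 -0.23846803  0.25396195]
wrist [162. 367.] [ 0.5739 -0.4172] -2.1 0.0832 0.06 [-58, -54, -50, -10, -6, -2, 2, 6, 10, 14, 18, 22, 26]
scene [197. 124.] [ 0.56  -0.419] -1.1 0.0836 0.11 [-2, 2, 6, 10, 14, 18, 22]
scene [230. 146.] [ 0.5633 -0.2753] -2.3 0.0833 0.107 [-29, -26, -22, -18, -14, -10, -6, -2, 2]
[ 0.3746 -0.2939  0.0527]
[ 0.3771 -0.1861  0.0528]
[ 0.376  -0.238   0.0527]
```

View pics/c20.png

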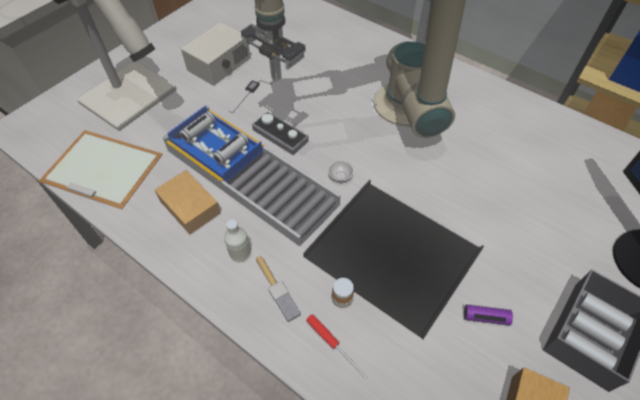

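The tray (212,143) is against the stop with both housings slot up. All keys are up and the bystanders are in place.

```bash
python3 -c "
from plant import robot
print(robot.hand_in())"
```

```text
the job is handed in; nothing more can be done
None
```

I handed the job in at about 42 s; no verdict came back. Both housings found on the mat lie in the tray's outer cradles, slots 9–13° off vertical (limit 20°). The tray is home against the stop, and I pressed lamp, focus, capture and lamp in that order, with all keys up again.

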